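# Restock the capsule chest and lock it for the night

## Task

Close up the coffee corner: move the empty brown sleeve from the wooden chest to the white basket, and put every full coloured capsule sleeve that is on the counter into the chest. When all are in, ease the lid fully shut without slamming it, and only then slide the bolt on the lid all the way home through its keeper. Do not knock over the glass jars.

Things in the scene. Friction and masses are not known exactly. Their poses are not given: they have to be found in the camera images.
- chest: fixed wooden chest, outside 208 mm along its x, 248 mm along its y, 62 mm tall, walls and floor 6 mm. Origin under its centre on the counter. Its lid is hinged along the top of the +x side (away from the robot); a steel keeper loop 34 mm wide stands on the outside of its +y wall, at x -65 mm, up to 102 mm above the counter
- lid (a joint): hinge of the 208 x 248 x 8 mm wooden lid, rad: 0 is shut flat on the chest, about 1.57 upright, more is leaning back. The hinge line is parallel to the chest's y, at chest x +104 mm, 62 mm above the counter. The hinge is stiff: the lid stays where it is left
- lid_edge (a point): middle of the lid's free (front) edge, on its outer face, 208 mm from the hinge line
- bolt (a joint): barrel bolt on the lid's outer face, m: 0 is drawn back, 0.045 is fully home through the keeper. Slides along the chest's y towards +y; friction about 2 N
- bolt_knob (a point): top of the bolt's black upright knob, 16 mm across. With the lid shut it stands 56 mm above the lid's outer face (126 mm above the counter); the steel guides beside it are 19 mm high, 30 mm wide, and leave it free along the bolt's travel
- basket: fixed open white basket, 160 mm along its x, 140 mm along its y, 50 mm tall, walls 5 mm. Origin under its centre on the counter
- empty: the empty sleeve, plain brown cardboard with dark ends, 100 x 46 x 46 mm, 0.03 kg, lying in the chest at the start. Origin at its middle; x is its long axis
- sleeve_red: a full coffee-capsule sleeve, a red box with a white band, 100 x 46 x 46 mm, about 0.1 kg; may be absent. Origin at its middle (23 mm above what it lies on); x is its long axis
- sleeve_green: a full coffee-capsule sleeve, a green box with a white band, 100 x 46 x 46 mm, about 0.1 kg; may be absent. Origin at its middle (23 mm above what it lies on); x is its long axis
- sleeve_blue: a full coffee-capsule sleeve, a blue box with a white band, 100 x 46 x 46 mm, about 0.1 kg; may be absent. Origin at its middle (23 mm above what it lies on); x is its long axis
- sleeve_yellow: a full coffee-capsule sleeve, a yellow box with a white band, 100 x 46 x 46 mm, about 0.1 kg; may be absent. Origin at its middle (23 mm above what it lies on); x is its long axis
- jar_a: amber glass jar with a white lid, 66 mm across, 100 mm tall, a bystander. Origin under its centre
- jar_b: green glass jar with a steel lid, 66 mm across, 100 mm tall, a bystander. Origin under its centre
Mind the look-alikes: they are no part of the job. There is more than one size of the sleeve_blue; the one meant has the size given above. Of the things shaped like the sleeve_yellow, the yellow one is meant.

How it is judged:
On the way, in this order (a step that is already met when the one before it is completed fails the run):
1. the empty sleeve is in the basket and all full sleeves are in the chest (x of empty in the frame of basket between -0.075 and 0.075 m and y of empty in the frame of basket between -0.065 and 0.065 m and z of empty in the frame of basket between 0.005 and 0.07 m and x of sleeve_red in the frame of chest between -0.095 and 0.095 m and y of sleeve_red in the frame of chest between -0.115 and 0.115 m and z of sleeve_red in the frame of chest between 0.01 and 0.05 m and x of sleeve_green in the frame of chest between -0.095 and 0.095 m and y of sleeve_green in the frame of chest between -0.115 and 0.115 m and z of sleeve_green in the frame of chest between 0.01 and 0.05 m and x of sleeve_blue in the frame of chest between -0.095 and 0.095 m and y of sleeve_blue in the frame of chest between -0.115 and 0.115 m and z of sleeve_blue in the frame of chest between 0.01 and 0.05 m and x of sleeve_yellow in the frame of chest between -0.095 and 0.095 m and y of sleeve_yellow in the frame of chest between -0.115 and 0.115 m and z of sleeve_yellow in the frame of chest between 0.01 and 0.05 m), for 0.2 s.
2. the lid is shut (value of joint lid below 0.035 rad), for 0.2 s.
3. the bolt is home in its keeper (value of joint bolt above 0.04 m and value of joint lid below 0.035 rad), for 0.2 s.
At the end, for the whole second after the job is handed in: the empty sleeve lies inside the basket, all full sleeves present lie inside the chest, the lid is shut (within 0.035 rad), the bolt is at least 40 of its 45 mm home, both jars stand upright, everything at rest (all of step 1 and all of step 3 and angle between each of jar_a, jar_b's own z axis and vertical below 0.2 rad and linear speed of each of sleeve_red, sleeve_green, sleeve_blue, sleeve_yellow, empty below 0.02 m/s); the robot touches nothing.
It fails at once if the bolt is thrown (beyond 25 mm) while the lid is open (value of joint bolt above 0.025 m and value of joint lid above 0.15 rad).
It fails at once if the lid is slammed (faster than 2.5 rad/s) (velocity of joint lid below -2.5 rad/s).
It fails at once if a glass jar is knocked over (angle between any of jar_a, jar_b's own z axis and vertical above 0.7 rad).
Of sleeve_red, sleeve_green, sleeve_blue, sleeve_yellow only 3 to 4 are there at a start; the rules pass over those that are not, and their reading is None.
At some moment in a run one of sleeve_red, sleeve_green, sleeve_blue, sleeve_yellow, empty may be knocked a few centimetres aside while the robot is not near it.
Once in a run the grip may slacken for a moment while it holds something.
It also fails if it takes over 208 s, if anything falls off the work surface, if the arm or the gripper's body presses on something with over 40 N, if the wrist force passes 120 N, or if a joint passes its speed limit or range.

## Robot

A 6-joint arm with a two-finger parallel gripper is mounted at the origin on the work surface. World frame = base frame: x ahead of the robot, y to its left, z up, the work surface at z = 0. Lengths are in m, angles in rad, forces in N, time in s.
With the tool pointing down it reaches from about 0.275 to 0.725 m from the base axis. Payload 5.6 kg.
Tool frame: the origin (TCP) lies midway between the tips of the shut fingers; the grasp point (between the pads) lies 19 mm behind it; z points along the fingers, y is the line along which they close (so a half turn about z gives the same grasp; the last joint's range is limited). The gripper opens to 85 mm and grips with 20 to 120 N. Pads are 22 mm wide; open, the fingers measure 114 mm over their backs; the gripper's body (76 mm by 85 mm) begins 54 mm behind the grasp point. The pads swing forward as they close: fully open they stand 13 mm farther back than shut.
Start: joints at [1.629, 0.255, 0.108, 0, -1.424, -0.285], TCP at [0.124, 0.536, 0.231] pointing down, gripper open.
Joint ranges: [-2.95, 2.95], [-1.21, 1.97], [-1.09, 1.5], [-2.87, 1.71], [-2.94, -0.07], [-3.05, 3.05]. Speed limits (rad/s): [2.57, 2.57, 3.14, 3.14, 3.14, 3.14].

## Interface

Orientations are given as [roll, pitch, yaw] about the fixed x, y, z axes, in that order (R = Rz(yaw) Ry(pitch) Rx(roll)).
In Python, from station import bot gives the robot as it stands.
- The arm moves only by the tool servo_tool, never from a script. Its argument "increments" is a list of rows, each a list of 3 entries, a list of its own where there are three numbers: the turn, a rotation vector about the tool's x, y, z in rad, then the shift along the tool's x, y, z in mm, then the opening, from 0 (shut) to 1 (fully open). A call has 1 to 5 rows; each row is the pose to reach, as a shift and turn from the pose commanded when the call began, along the tool's axes at that moment; what a row does not reach only later rows make up. A row lasts 1/8 s, in which the tool goes at most 62.5 mm and 10.7 degrees, less where a joint would pass 70% of its speed; a pose out of reach is approached as far as the arm can. A call with a gripper value outside its range is refused whole. The fingers move at their own pace and stop on an object; "newtons" is the grip in N (left out, the last holds). Time passes only in rows, so rows that repeat a pose let the fingers close. It gives the time, the measured TCP pose, the force, the opening and the grip force at its end, in the units of the state.
- bot.state(): the state, without advancing time (a new reading comes with each control period).
- bot.get_image(name): name is "scene" or "top" or "wrist"; returns a dict with "pixels" (400x640x3 uint8, blue, green, red), "z_map" (400x640 float32, m along the optical axis (not along the pixel's ray), 0 where there is no reading), "vertical_fov" (degrees; the focal length in pixels is half the picture's height over the tangent of half this angle, whatever the lens; pixels are square), "cx", "cy" (the principal point, pixels), "D" ([k1, k2, p1, p2, k3] as OpenCV has them; the pictures are not rectified), "origin" and "attitude" of the camera in the world. Camera axes: x right, y up, looking along -z (the intrinsics and any distortion apply to the point x, -y, -z); pixel columns grow to the right and rows downward; lengths in m; the calibration is good to about 2 mm. A picture is of the moment at which its call begins.
- bot.hand_in(): hands the job in; it is judged then, once.
The state is a dict: "time_s": time; "qpos": joint angles; "dq": joint speeds; "effort": joint torques, N m; "tcp_pos": TCP position; "ee_rot": TCP orientation; "force": force on the tool from outside, world axes, zero at the start; "moment": the same for the moment, N m; "opening": finger opening in m; "grip_force": force on a finger pad.
Only numpy, scipy, OpenCV 4.12 (cv2) and the standard library are available. Lean on these libraries where they do the work, as an engineer would, in place of code of your own. Each camera call takes 0.05 s, during which the arm holds its last target. There are 200 camera calls.

## Working session

There is one attempt and no reset: what is moved stays moved. The work goes in short steps, Python scripts to look and compute and a tool call to move; the robot and the scene stay as the last step left them, time stands still between calls to the robot, and variables do not carry over. Pictures are saved under pics/ and viewed, at most 14 in all, crops included, and the job is handed in when it is done.

Besides the shell and the picture viewer there is one more tool, called after "Emit:" by a JSON object that holds its "name" and its "arguments". servo_tool: Moves the arm, as the interface text tells. Its arguments: {"type":"object","properties":{"increments":{"type":"array","items":{"type":"array"}},"newtons":{"type":"number"}},"required":["increments"]}

```bash
mkdir -p pics; ls; cat > h.py <<'E'
import numpy as np, cv2
from station import bot
from scipy.spatial.transform import Rotation as Ro
def att(a):
    a=np.array(a,float)
    if a.shape==(3,3): return a
    if a.size==4: raise Exception(a)
    return Ro.from_euler('xyz',a).as_matrix()
def grab(n,save=None):
    im=bot.get_image(n)
    if save: cv2.imwrite('pics/'+save,im['pixels'])
    return im
def cloud(im):
    h,w=im['z_map'].shape
    f=h/2/np.tan(np.radians(im['vertical_fov'])/2)
    K=np.array([[f,0,im['cx']],[0,f,im['cy']],[0,0,1]])
    u,v=np.meshgrid(np.arange(w),np.arange(h))
    p=cv2.undistortPoints(np.stack([u,v],-1).reshape(-1,1,2).astype(float),K,np.array(im['D'],float)).reshape(h,w,2)
    z=im['z_map']
    c=np.stack([p[...,0]*z,-p[...,1]*z,-z],-1)
    P=c@att(im['attitude']).T+np.array(im['origin'])
    P[z==0]=np.nan
    return P
E
python3 - <<'E'
from h import *
for n in ['scene','top']:
    im=grab(n,n+'0.png'); print(n,im['vertical_fov'],im['cx'],im['cy'],im['D'],im['origin'],im['attitude'])
    np.save(n+'P.npy',cloud(im)); np.save(n+'I.npy',im['pixels'])
print(bot.state())
E
```

```text
pics
scene 44.81859640583755 313.3730071659462 198.87569650950857 [-0.13922624  0.          0.          0.          0.        ] [ 1.13392355 -0.58929097  0.83842683] [ 9.21983136e-01 -2.66264127e-04  8.19144206e-01]
top 56.643482899471444 321.8935374636833 199.22999477961565 [-0.08152741  0.          0.          0.          0.        ] [0.29912048 0.05595845 1.08016219] [ 0.12247398 -0.0063435  -1.5613721 ]
{'time_s': 0.1, 'qpos': array([ 1.62862162e+00,  2.55662730e-01,  1.07150610e-01, -4.25053074e-04,
       -1.42391730e+00, -2.84609785e-01]), 'dq': array([ 0.00256734, -0.00182622,  0.0019283 ,  0.00260106,  0.00037256,
       -0.00160341]), 'effort': array([-2.04894008e-03, -3.87602162e+01,  2.38476920e+01,  5.37785456e+00,
       -3.78937635e-03,  2.89062683e-06]), 'tcp_pos': array([0.12350609, 0.53549799, 0.23050564]), 'ee_rot': array([ 3.13990721e+00, -5.50852995e-05, -2.26846999e-01]), 'force': array([ 0.0309005 ,  0.09305825, -0.02147334]), 'moment': array([ 0.02404625,  0.03709526, -0.03312701]), 'grip_force': 0.0, 'opening': 0.08509992580675402}
```

View pics/top0.png

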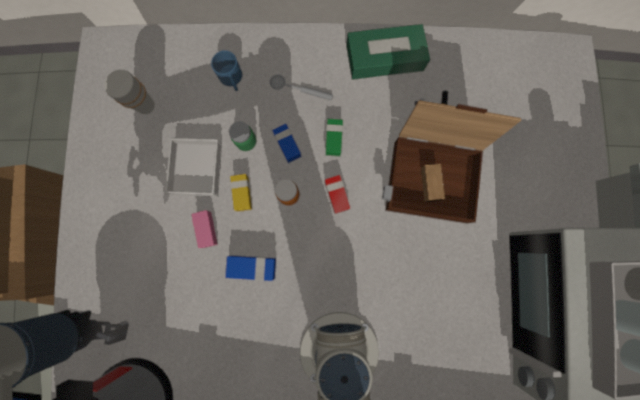

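View pics/scene0.png

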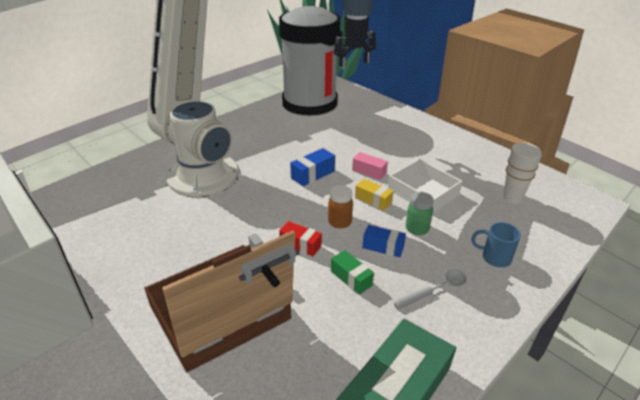

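The top view shows the basket at (193,165), the chest at (435,180) with its lid leaning back and the empty at (434,182). The sleeves are red (337,194), green (333,137), yellow (240,192) and two blues, at (287,142) and (250,268). The jars are at (243,137) and (287,191). The pink box (203,229) is a decoy.

```bash
cat > m.py <<'E'
from h import *
HUE={'red':[(0,4),(174,180)],'green':[(50,80)],'blue':[(105,125)],'yellow':[(20,32)],'pink':[(160,173)]}
def find(im,seeds,r=45,zt=None,tol=0.008):
    """height-plane segmentation round a seed pixel: connected top face"""
    P=cloud(im); out={}
    for k,(u,v) in seeds.items():
        z0=np.nanmedian(P[v-1:v+2,u-1:u+2,2])
        m=(abs(P[...,2]-z0)<tol).astype(np.uint8)
        n,l=cv2.connectedComponents(m)
        pts=P[l==l[v,u]][:,:2]
        (c,s,a)=cv2.minAreaRect((pts*1000).astype(np.float32))
        if s[0]<s[1]: a+=90;s=(s[1],s[0])
        out[k]=(np.round(c,1),round(z0*1000,1),np.round(s,1),round((a+90)%180-90,1),len(pts))
    return out
E
python3 - <<'E'
from m import *
im=grab('top')
for k,v in find(im,dict(red=(335,196),green=(333,140),blueA=(289,147),blueB=(240,267),yellow=(240,198),pink=(203,229),empty=(434,182),jarA=(287,187),jarB=(240,130),floorB=(195,163))).items(): print(k,v)
P=cloud(im)
for n,uv in dict(ch=[(398,139),(390,208),(474,219),(481,150),(432,216),(392,170)],lid=[(410,110),(515,120),(490,148),(403,136),(450,120)],knob=[(444,97),(440,100),(470,108)],bk=[(176,140),(217,140),(170,192),(213,193)],ped=[(389,190),(388,195)]).items():
    for u,v in uv: print(n,(u,v),np.round(P[v,u]*1000))
E
```

```text
red (array([443.5,   9. ]), np.float64(46.3), array([99.8, 46.6]), 18.0, 582)
green (array([611.8,  18.6]), np.float64(46.3), array([101. ,  46.5]), -2.6, 550)
blueA (array([592.9, 155.5]), np.float64(46.3), array([99.9, 46.1]), 25.2, 536)
blueB (array([235.1, 247.1]), np.float64(59.3), array([133.7,  61.8]), 87.3, 1094)
yellow (array([445.2, 283.4]), np.float64(45.7), array([100.5,  47.6]), 9.1, 594)
pink (array([339.8, 385.5]), np.float64(45.8), array([98.1, 45.4]), 14.5, 568)
empty (array([ 479.9, -267.5]), np.float64(53.1), array([102.8,  45.3]), 5.0, 569)
jarA (array([444.6, 150.1]), np.float64(99.9), array([56.4, 56.3]), 65.8, 363)
jarB (array([606.4, 279.8]), np.float64(100.0), array([57.6, 55.7]), 3.4, 357)
floorB (array([523.2, 432.8]), np.float64(5.5), array([146.9, 119.9]), -1.8, 1906)
ch (398, 139) [ 599. -164.   63.]
ch (390, 208) [ 402. -138.   63.]
ch (474, 219) [ 373. -375.   61.]
ch (481, 150) [ 570. -401.   68.]
ch (432, 216) [ 382. -259.   50.]
ch (392, 170) [ 513. -149.   42.]
lid (410, 110) [ 709. -216.    1.]
lid (515, 120) [ 591. -398.  268.]
lid (490, 148) [ 595. -462.   -2.]
lid (403, 136) [ 606. -177.   69.]
lid (450, 120) [ 607. -263.  210.]
knob (444, 97) [ 656. -242.  234.]
knob (440, 100) [ 744. -311.    1.]
knob (470, 108) [ 612. -286.  279.]
bk (176, 140) [595. 475.  48.]
bk (217, 140) [594. 354.  50.]
bk (170, 192) [442. 482.  49.]
bk (213, 193) [441. 359.  45.]
ped (389, 190) [ 446. -128.  102.]
ped (388, 195) [ 433. -125.  103.]
```

```bash
cat > plan.py <<'E'
import json
from h import *
def plan(wps,step=50,ang=9):
    """wps: (x,y,z mm, yaw deg, opening[, extra rows]); prints servo_tool calls with round numbers, tool pointing down"""
    s=bot.state(); p=np.array(s['tcp_pos'])*1000; yaw=np.degrees(s['ee_rot'][2]); o=None
    rows=[]; cur=p; cy=yaw
    for w in wps:
        g=np.array(w[:3],float); dy=(w[3]-cy+180)%360-180
        n=max(1,int(np.ceil(max(np.linalg.norm(g-cur)/step,abs(dy)/ang))))
        for i in range(1,n+1): rows.append((cur+(g-cur)*i/n,cy+dy*i/n,w[4]))
        rows+= [rows[-1]]*(w[5] if len(w)>5 else 0); cur=g; cy=cy+dy
    b=p; by=yaw
    for k in range(0,len(rows),5):
        out=[]
        for g,y,op in rows[k:k+5]:
            c,s_=np.cos(np.radians(by)),np.sin(np.radians(by)); d=g-b
            tx=[int(round(c*d[0]+s_*d[1])),int(round(s_*d[0]-c*d[1])),int(round(-d[2]))]
            r=round(-np.radians(y-by),2); out.append([[0,0,r],tx,op])
        print(json.dumps(out,separators=(',',':')))
        b=b+np.array([c*tx[0]+s_*tx[1],s_*tx[0]-c*tx[1],-tx[2]]); by=by-np.degrees(r)
E
python3 - <<'E'
from m import *
from plan import plan
im=grab('top');P=cloud(im)
x,y,z=P[...,0],P[...,1],P[...,2]
u,v=np.meshgrid(np.arange(640),np.arange(400))
box=(u>380)&(u<490)&(v>134)&(v<226)
m=box&(abs(z-.062)<.003)&(y<-.12)&(y>-.42)&(x<.61)&(x>.34)
print(m.sum(),[np.round(t,1) for t in cv2.minAreaRect((P[m][:,:2]*1000).astype(np.float32))])
mk=(abs(z-.102)<.004)&(abs(x-.44)<.05)&(abs(y+.13)<.05)
print('keeper',mk.sum(),P[mk].mean(0) if mk.any() else '')
# lid inner face
a=np.radians(-7);ex=np.array([np.cos(a),np.sin(a),0]);ey=np.array([-np.sin(a),np.cos(a),0]);C=np.array([.487,-.27,0])
L=(P-C);lx=L@ex;ly=L@ey
for n in ['top','scene']:
    if n=='scene':
        Q=cloud(grab('scene'));L=Q-C;lx=L@ex;ly=L@ey;zz=Q[...,2]
    else: zz=z
    m=(zz>.1)&(zz<.3)&(lx>.07)&(lx<.2)&(abs(ly)<.12)
    q=np.stack([lx[m],ly[m],zz[m]],1)
    A=np.c_[q[:,2],q[:,1],np.ones(len(q))]; w=np.ones(len(q),bool)
    for _ in range(8):
        s=np.linalg.lstsq(A[w],q[w,0],rcond=None)[0]; w=abs(A@s-q[:,0])<.004
    print(n,m.sum(),w.sum(),s,'zmax',q[w,2].max(), 'y',q[w,1].min(),q[w,1].max())
    e=~w&(A@s-q[:,0]<-.008); 
    if e.any():
        qq=q[e]; k=np.argmax(qq[:,0]); print('knob', qq[k], e.sum())
plan([(150,400,250,-13,1),(420,0,230,5,1),(480,-267,150,5,1,2)])
E
```

```text
654 [array([ 486.3, -271.6]), array([250.7, 211.6]), np.float64(81.4)]
keeper 96 [ 0.44086272 -0.1244619   0.10228022]
top 3365 3150 [0.09755962 0.02669915 0.0966739 ] zmax 0.2850952025473116 y -0.1199370970660462 0.11997897120594286
knob [0.18221079 0.04356711 0.22997046] 102
scene 7835 6858 [0.09217824 0.02865644 0.10581551] zmax 0.28427069047092524 y -0.11998418782808691 0.11999340297950396
knob [0.185486   0.04030702 0.22680544] 712
[[[0,0,0.0],[19,42,-6],1],[[0,0,0.0],[38,84,-13],1],[[0,0,0.0],[56,126,-19],1],[[0,0,-0.03],[92,159,-17],1],[[0,0,-0.06],[127,192,-15],1]]
[[[0,0,-0.03],[33,35,2],1],[[0,0,-0.07],[66,70,4],1],[[0,0,-0.1],[100,105,6],1],[[0,0,-0.13],[133,140,8],1],[[0,0,-0.16],[166,175,10],1]]
[[[0,0,-0.03],[27,40,2],1],[[0,0,-0.06],[55,80,4],1],[[0,0,-0.09],[82,119,6],1],[[0,0,-0.09],[92,164,19],1],[[0,0,-0.09],[103,208,33],1]]
[[[0,0,-0.0],[6,45,13],1],[[0,0,-0.0],[12,91,26],1],[[0,0,-0.0],[18,136,40],1],[[0,0,-0.0],[25,181,53],1],[[0,0,-0.0],[25,181,53],1]]
[[[0,0,-0.0],[0,0,0],1]]
```

Emit:
{"name": "servo_tool", "arguments": {"increments": [[[0, 0, 0.0], [19, 42, -6], 1], [[0, 0, 0.0], [38, 84, -13], 1], [[0, 0, 0.0], [56, 126, -19], 1], [[0, 0, -0.03], [92, 159, -17], 1], [[0, 0, -0.06], [127, 192, -15], 1]]}}

```text
time_s: 0.88
tcp_pos: [0.2046, 0.3189, 0.2465]
ee_rot: [-3.141, -0.0, -0.165]
force: [0.3, -0.5, 0.3]
opening: 0.0854
grip_force: 0.0
```

Emit:
{"name": "servo_tool", "arguments": {"increments": [[[0, 0, -0.03], [33, 35, 2], 1], [[0, 0, -0.07], [66, 70, 4], 1], [[0, 0, -0.1], [100, 105, 6], 1], [[0, 0, -0.13], [133, 140, 8], 1], [[0, 0, -0.16], [166, 175, 10], 1]]}}

```text
time_s: 1.5
tcp_pos: [0.3394, 0.1187, 0.2364]
ee_rot: [-3.141, -0.001, -0.005]
force: [0.4, 0.8, -0.8]
opening: 0.0853
grip_force: 0.0
```

Emit:
{"name": "servo_tool", "arguments": {"increments": [[[0, 0, -0.03], [27, 40, 2], 1], [[0, 0, -0.06], [55, 80, 4], 1], [[0, 0, -0.09], [82, 119, 6], 1], [[0, 0, -0.09], [92, 164, 19], 1], [[0, 0, -0.09], [103, 208, 33], 1]]}}

```text
time_s: 2.12
tcp_pos: [0.4408, -0.0901, 0.203]
ee_rot: [-3.141, -0.0, 0.083]
force: [1.2, 0.6, 0.5]
opening: 0.0857
grip_force: 0.0
```

Emit:
{"name": "servo_tool", "arguments": {"increments": [[[0, 0, 0], [6, 45, 13], 1], [[0, 0, 0], [12, 91, 26], 1], [[0, 0, 0], [18, 136, 40], 1], [[0, 0, 0], [25, 181, 53], 1], [[0, 0, 0], [25, 181, 53], 1]]}}

```text
time_s: 2.75
tcp_pos: [0.4797, -0.2689, 0.1482]
ee_rot: [-3.14, 0.003, 0.08]
force: [-0.6, 1.1, 0.2]
opening: 0.0857
grip_force: 0.0
```

```bash
python3 - <<'E'
from m import *
from plan import plan
im=grab('wrist','w1.png');P=cloud(im)
m=(abs(P[...,2]-.052)<.006)&(np.hypot(P[...,0]-.48,P[...,1]+.27)<.075)
print(m.sum(),cv2.minAreaRect((P[m][:,:2]*1000).astype(np.float32)))
plan([(480,-268,16,5,1,1),(480,-268,15,5,0.3,4)]);
E
```

```text
8358 ((480.9545593261719, -266.3355407714844), (99.93183135986328, 46.26978302001953), 5.125185012817383)
[[[0,0,-0.0],[0,0,44],1],[[0,0,-0.0],[0,0,89],1],[[0,0,-0.01],[0,0,133],1],[[0,0,-0.01],[0,0,133],1],[[0,0,-0.01],[0,0,134],0.3]]
[[[0,0,0.0],[0,0,0],0.3],[[0,0,0.0],[0,0,0],0.3],[[0,0,0.0],[0,0,0],0.3],[[0,0,0.0],[0,0,0],0.3]]
```

View pics/w1.png

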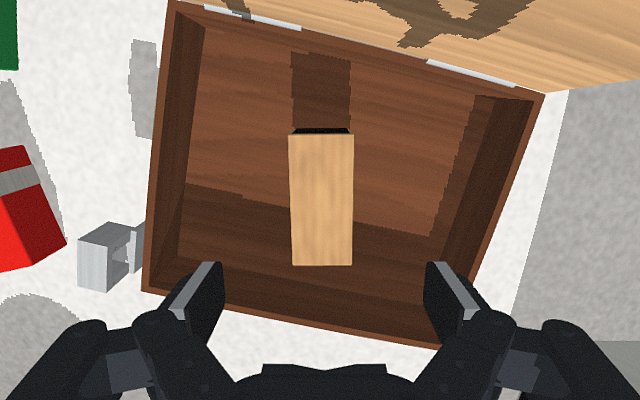

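The wrist view shows the empty at (321,195), centred between the fingers and aligned with them. I'll descend and grip.

Emit:
{"name": "servo_tool", "arguments": {"increments": [[[0, 0, 0], [0, -2, 44], 1], [[0, 0, 0], [0, -2, 89], 1], [[0, 0, -0.01], [0, -2, 133], 1], [[0, 0, -0.01], [0, -2, 133], 1], [[0, 0, -0.01], [0, -2, 134], 0.3]], "newtons": 30}}

```text
time_s: 3.42
tcp_pos: [0.4818, -0.265, 0.0185]
ee_rot: [3.14, -0.003, 0.094]
force: [0.2, 0.2, 0.9]
opening: 0.0698
grip_force: 0.0
```

Emit:
{"name": "servo_tool", "arguments": {"increments": [[[0, 0, 0], [0, 0, 0], 0.3], [[0, 0, 0], [0, 0, 0], 0.3], [[0, 0, 0], [0, 0, 0], 0.3], [[0, 0, 0], [0, 0, -40], 0.3], [[0, 0, 0], [0, 0, -90], 0.3]]}}

```text
time_s: 4.05
tcp_pos: [0.4796, -0.2647, 0.1073]
ee_rot: [-3.141, 0.001, 0.093]
force: [0.6, 0.6, 0.6]
opening: 0.0458
grip_force: 31.9
```

Emit:
{"name": "servo_tool", "arguments": {"increments": [[[0, 0, 0], [0, 0, -50], 0.3], [[0, 0, 0], [0, 0, -60], 0.3], [[0, 0, 0], [0, 0, -60], 0.3]]}}

```text
time_s: 4.42
tcp_pos: [0.4805, -0.2648, 0.1671]
ee_rot: [3.141, -0.002, 0.093]
force: [-0.5, 0.6, -1.4]
opening: 0.0458
grip_force: 31.9
```

```bash
python3 - <<'E'
from plan import plan
plan([(420,0,180,3,.3),(420,120,180,2,.3),(521,415,180,-2,.3,1),(521,415,60,-2,.3),(521,415,18,-2,.3,1),(521,415,18,-2,1,2),(521,415,180,-2,1)]);
E
```

```text
[[[0,0,0.01],[-6,-45,-2],0.3],[[0,0,0.01],[-12,-90,-4],0.3],[[0,0,0.02],[-18,-135,-6],0.3],[[0,0,0.03],[-24,-180,-9],0.3],[[0,0,0.03],[-30,-224,-11],0.3]]
[[[0,0,0.01],[-7,-45,-2],0.3],[[0,0,0.02],[-4,-85,-2],0.3],[[0,0,0.02],[-2,-125,-2],0.3],[[0,0,0.03],[1,-165,-2],0.3],[[0,0,0.04],[18,-206,-2],0.3]]
[[[0,0,0.01],[15,-42,0],0.3],[[0,0,0.02],[30,-84,0],0.3],[[0,0,0.03],[46,-125,0],0.3],[[0,0,0.04],[61,-167,0],0.3],[[0,0,0.05],[77,-209,0],0.3]]
[[[0,0,0.01],[13,-42,0],0.3],[[0,0,0.01],[13,-42,0],0.3],[[0,0,0.01],[13,-42,40],0.3],[[0,0,0.01],[13,-42,80],0.3],[[0,0,0.01],[13,-42,120],0.3]]
[[[0,0,-0.0],[0,0,42],0.3],[[0,0,-0.0],[0,0,42],0.3],[[0,0,-0.0],[0,0,42],1],[[0,0,-0.0],[0,0,42],1],[[0,0,-0.0],[0,0,42],1]]
[[[0,0,-0.0],[0,0,-40],1],[[0,0,-0.0],[0,0,-81],1],[[0,0,-0.0],[0,0,-121],1],[[0,0,-0.0],[0,0,-162],1]]
```

Emit:
{"name": "servo_tool", "arguments": {"increments": [[[0, 0, 0.01], [-6, -45, -2], 0.3], [[0, 0, 0.01], [-12, -90, -4], 0.3], [[0, 0, 0.02], [-18, -135, -6], 0.3], [[0, 0, 0.03], [-24, -180, -9], 0.3], [[0, 0, 0.03], [-30, -224, -11], 0.3]]}}

```text
time_s: 5.05
tcp_pos: [0.428, -0.0434, 0.1758]
ee_rot: [3.142, 0.003, 0.063]
force: [0.6, 0.9, -0.3]
opening: 0.0459
grip_force: 31.9
```

Emit:
{"name": "servo_tool", "arguments": {"increments": [[[0, 0, 0.01], [-7, -45, -2], 0.3], [[0, 0, 0.02], [-4, -85, -2], 0.3], [[0, 0, 0.02], [-2, -125, -2], 0.3], [[0, 0, 0.03], [1, -165, -2], 0.3], [[0, 0, 0.04], [18, -206, -2], 0.3]]}}

```text
time_s: 5.68
tcp_pos: [0.4332, 0.1629, 0.1779]
ee_rot: [3.14, 0.002, 0.023]
force: [-0.1, 0.3, -1.0]
opening: 0.0454
grip_force: 35.2
```

Emit:
{"name": "servo_tool", "arguments": {"increments": [[[0, 0, 0.01], [15, -42, 0], 0.3], [[0, 0, 0.02], [30, -84, 0], 0.3], [[0, 0, 0.03], [46, -125, 0], 0.3], [[0, 0, 0.04], [61, -167, 0], 0.3], [[0, 0, 0.05], [77, -209, 0], 0.3]]}}

```text
time_s: 6.3
tcp_pos: [0.5062, 0.3736, 0.177]
ee_rot: [3.139, 0.003, -0.027]
force: [1.3, 1.0, -0.6]
opening: 0.0456
grip_force: 35.2
```

Emit:
{"name": "servo_tool", "arguments": {"increments": [[[0, 0, 0.01], [10, -42, 0], 0.3], [[0, 0, 0.01], [10, -53, 0], 0.3], [[0, 0, 0.01], [10, -53, 40], 0.3], [[0, 0, 0.01], [10, -53, 80], 0.3], [[0, 0, 0.01], [10, -53, 120], 0.3]]}}

```text
time_s: 6.92
tcp_pos: [0.5172, 0.4243, 0.0569]
ee_rot: [3.14, 0.002, -0.037]
force: [0.8, 0.6, 0.0]
opening: 0.0456
grip_force: 35.3
```

```bash
python3 - <<'E'
from h import *
im=grab('wrist','w2.png'); print(bot.state()['opening'],bot.state()['tcp_pos'])
E
```

```text
0.04551091958172378 [0.51420402 0.42195469 0.05026709]
```

View pics/w2.png

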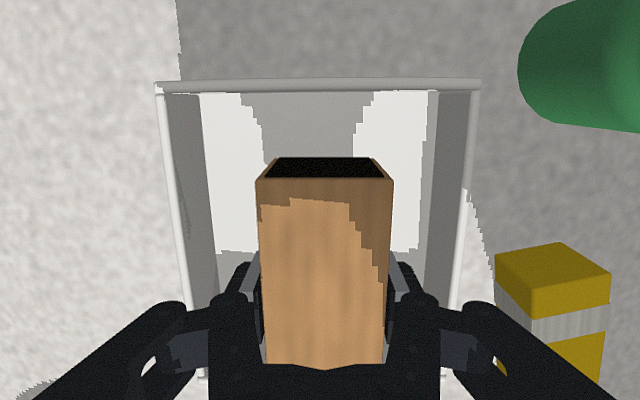

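The empty hangs centred over the basket (basket rim columns 157–480, sleeve 257–392). The yellow sleeve is clear on the right.

Emit:
{"name": "servo_tool", "arguments": {"increments": [[[0, 0, 0], [0, 0, 20], 0.3], [[0, 0, 0], [0, 0, 38], 0.3], [[0, 0, 0], [0, 0, 38], 0.3], [[0, 0, 0], [0, 0, 38], 0.8], [[0, 0, 0], [0, 0, 38], 0.8]]}}

```text
time_s: 7.6
tcp_pos: [0.5184, 0.426, 0.0224]
ee_rot: [-3.14, -0.001, -0.037]
force: [-0.0, -0.2, -0.5]
opening: 0.0682
grip_force: 0.0
```

Emit:
{"name": "servo_tool", "arguments": {"increments": [[[0, 0, 0], [0, 0, 0], 0.8], [[0, 0, 0], [0, 0, -40], 0.8], [[0, 0, 0], [0, 0, -80], 0.8], [[0, 0, 0], [0, 0, -120], 0.8], [[0, 0, 0], [0, 0, -160], 1]]}}

```text
time_s: 8.22
tcp_pos: [0.5179, 0.4255, 0.1831]
ee_rot: [-3.141, -0.0, -0.037]
force: [0.7, 1.3, 0.6]
opening: 0.0838
grip_force: 0.0
```

```bash
python3 - <<'E'
from m import *
from plan import plan
for i in range(3):
    im=grab('top');print(bot.state()['tcp_pos'])
cv2.imwrite('pics/t2.png',im['pixels'])
for k,v in find(im,dict(red=(335,196),green=(333,140),blueA=(289,147),yellow=(240,198))).items(): print(k,v)
P=cloud(grab('wrist'));m=(P[...,2]>.035)&(P[...,2]<.06)&(abs(P[...,0]-.518)<.07)&(abs(P[...,1]-.426)<.055)
print('empty',m.sum(),P[m].mean(0),cv2.minAreaRect((P[m][:,:2]*1000).astype(np.float32)))
plan([(445,283,170,9,1,2)])
E
```

```text
[0.52018876 0.42664421 0.18990692]
[0.52015428 0.42697063 0.1878087 ]
[0.51902751 0.42656761 0.18478892]
red (array([443.6,   8.8]), np.float64(45.7), array([99.9, 46.7]), 17.8, 582)
green (array([612.5,  18.6]), np.float64(46.0), array([101.6,  46.4]), -2.6, 553)
blueA (array([592.8, 155.4]), np.float64(45.3), array([100. ,  46.1]), 25.1, 535)
yellow (array([445.6, 283.4]), np.float64(46.4), array([100.6,  47.4]), 8.9, 590)
empty 6424 [0.51999892 0.42536466 0.050718  ] ((516.8837890625, 425.4425964355469), (46.07540512084961, 99.74539184570312), 87.90189361572266)
[[[0,0,-0.05],[-17,36,3],1],[[0,0,-0.1],[-34,73,6],1],[[0,0,-0.15],[-51,109,9],1],[[0,0,-0.19],[-68,146,12],1],[[0,0,-0.19],[-68,146,12],1]]
[[[0,0,-0.0],[0,0,0],1]]
```

```bash
sed -i 's/def plan(wps,step=50,ang=9):/def plan(wps,step=50,ang=9,start=None):/; s/^    rows=\[\]; cur=p; cy=yaw/    if start: p=np.array(start[:3],float); yaw=start[3]\n    rows=[]; cur=p; cy=yaw/' plan.py
python3 - <<'E'
from plan import plan
plan([(446,283,170,9,1),(446,283,50,9,1),(446,283,10,9,1,1),(446,283,9,9,.3,4),(446,283,60,9,.3),(446,283,175,9,.3,2)],start=(518,426,182,-2.1))
E
```

```text
[[[0,0,-0.05],[-17,36,3],1],[[0,0,-0.1],[-33,73,6],1],[[0,0,-0.15],[-50,109,9],1],[[0,0,-0.19],[-67,146,12],1],[[0,0,-0.19],[-67,146,52],1]]
[[[0,0,-0.0],[0,0,40],1],[[0,0,-0.0],[0,0,80],1],[[0,0,-0.0],[0,0,120],1],[[0,0,-0.0],[0,0,120],1],[[0,0,-0.0],[0,0,121],0.3]]
[[[0,0,-0.0],[0,0,0],0.3],[[0,0,-0.0],[0,0,0],0.3],[[0,0,-0.0],[0,0,0],0.3],[[0,0,-0.0],[0,0,0],0.3],[[0,0,-0.0],[0,0,-26],0.3]]
[[[0,0,-0.0],[0,0,-25],0.3],[[0,0,-0.0],[0,0,-63],0.3],[[0,0,-0.0],[0,0,-102],0.3],[[0,0,-0.0],[0,0,-140],0.3],[[0,0,-0.0],[0,0,-140],0.3]]
[[[0,0,-0.0],[0,0,0],0.3]]
```

Emit:
{"name": "servo_tool", "arguments": {"increments": [[[0, 0, -0.05], [-17, 36, 3], 1], [[0, 0, -0.1], [-33, 73, 6], 1], [[0, 0, -0.15], [-50, 109, 9], 1], [[0, 0, -0.19], [-67, 146, 12], 1], [[0, 0, -0.19], [-67, 146, 42], 1]]}}

```text
time_s: 9.05
tcp_pos: [0.4453, 0.2806, 0.1404]
ee_rot: [-3.14, -0.003, 0.153]
force: [1.6, 0.7, 0.1]
opening: 0.0852
grip_force: 0.0
```

Emit:
{"name": "servo_tool", "arguments": {"increments": [[[0, 0, 0], [0, 0, 50], 1], [[0, 0, 0], [0, 0, 90], 1], [[0, 0, 0], [0, 0, 120], 1], [[0, 0, 0], [0, 0, 131], 1], [[0, 0, 0], [0, 0, 131], 0.3]], "newtons": 40}}

```text
time_s: 9.68
tcp_pos: [0.4454, 0.2817, 0.0078]
ee_rot: [3.14, 0.001, 0.153]
force: [-0.5, 0.3, 1.0]
opening: 0.0698
grip_force: 0.0
```

Emit:
{"name": "servo_tool", "arguments": {"increments": [[[0, 0, 0], [0, 0, 0], 0.3], [[0, 0, 0], [0, 0, 0], 0.3], [[0, 0, 0], [0, 0, 0], 0.3], [[0, 0, 0], [0, 0, 0], 0.3], [[0, 0, 0], [0, 0, -26], 0.3]]}}

```text
time_s: 10.3
tcp_pos: [0.4443, 0.2809, 0.0331]
ee_rot: [3.139, 0.004, 0.153]
force: [0.6, 0.7, -1.2]
opening: 0.0454
grip_force: 41.5
```

Emit:
{"name": "servo_tool", "arguments": {"increments": [[[0, 0, 0], [0, 0, -25], 0.3], [[0, 0, 0], [0, 0, -63], 0.3], [[0, 0, 0], [0, 0, -102], 0.3], [[0, 0, 0], [0, 0, -140], 0.3], [[0, 0, 0], [0, 0, -140], 0.3]]}}

```text
time_s: 10.92
tcp_pos: [0.4469, 0.2831, 0.1775]
ee_rot: [-3.138, -0.005, 0.153]
force: [1.1, -0.1, -2.3]
opening: 0.0454
grip_force: 41.7
```

```bash
python3 - <<'E'
from plan import plan
plan([(420,120,175,-20,.3),(420,-80,175,-60,.3),(532,-221,170,-98.6,.3,2)],start=(446,283,175,9))
E
```

```text
[[[0,0,0.13],[-13,39,0],0.3],[[0,0,0.25],[-26,78,0],0.3],[[0,0,0.38],[-38,118,0],0.3],[[0,0,0.51],[-51,157,0],0.3],[[0,0,0.65],[-57,196,0],0.3]]
[[[0,0,0.14],[19,36,0],0.3],[[0,0,0.28],[38,71,0],0.3],[[0,0,0.41],[57,106,0],0.3],[[0,0,0.55],[76,142,0],0.3],[[0,0,0.69],[109,156,1],0.3]]
[[[0,0,0.13],[34,-10,1],0.3],[[0,0,0.27],[69,-20,2],0.3],[[0,0,0.4],[103,-30,3],0.3],[[0,0,0.54],[138,-40,4],0.3],[[0,0,0.54],[138,-40,4],0.3]]
[[[0,0,-0.0],[0,0,0],0.3]]
```

Emit:
{"name": "servo_tool", "arguments": {"increments": [[[0, 0, 0.13], [-13, 39, 0], 0.3], [[0, 0, 0.25], [-26, 78, 0], 0.3], [[0, 0, 0.38], [-38, 118, 0], 0.3], [[0, 0, 0.51], [-51, 157, 0], 0.3], [[0, 0, 0.65], [-57, 196, 0], 0.3]]}}

```text
time_s: 11.55
tcp_pos: [0.4178, 0.0781, 0.1732]
ee_rot: [3.14, 0.002, -0.501]
force: [1.1, -0.5, -1.6]
opening: 0.0455
grip_force: 41.7
```

Emit:
{"name": "servo_tool", "arguments": {"increments": [[[0, 0, 0.14], [19, 36, 0], 0.3], [[0, 0, 0.28], [38, 71, 0], 0.3], [[0, 0, 0.41], [57, 106, 0], 0.3], [[0, 0, 0.55], [76, 142, 0], 0.3], [[0, 0, 0.69], [109, 156, 1], 0.3]]}}

```text
time_s: 12.18
tcp_pos: [0.4392, -0.1108, 0.1725]
ee_rot: [3.14, 0.001, -1.193]
force: [0.6, 1.6, -1.4]
opening: 0.0456
grip_force: 41.8
```

Emit:
{"name": "servo_tool", "arguments": {"increments": [[[0, 0, 0.13], [34, -10, 1], 0.3], [[0, 0, 0.27], [69, -20, 2], 0.3], [[0, 0, 0.4], [103, -30, 3], 0.3], [[0, 0, 0.54], [138, -40, 4], 0.3], [[0, 0, 0.54], [138, -40, 4], 0.3]]}}

```text
time_s: 12.8
tcp_pos: [0.5293, -0.2236, 0.1668]
ee_rot: [3.138, 0.0, -1.73]
force: [0.1, 0.0, -2.1]
opening: 0.0458
grip_force: 41.9
```

Emit:
{"name": "servo_tool", "arguments": {"increments": [[[0, 0, 0], [0, 0, 0], 0.3], [[0, 0, 0], [0, 0, 30], 0.3], [[0, 0, 0], [0, 0, 60], 0.3], [[0, 0, 0], [0, 0, 60], 0.3]]}}

```text
time_s: 13.3
tcp_pos: [0.5272, -0.2211, 0.1072]
ee_rot: [3.136, 0.001, -1.726]
force: [-0.7, -0.3, -0.7]
opening: 0.0454
grip_force: 41.8
```

```bash
python3 - <<'E'
from h import *
im=grab('wrist','w3.png'); s=bot.state();print(s['opening'],s['tcp_pos'],np.degrees(s['ee_rot']),s['force'])
E
```

```text
0.04574775655115508 [ 0.52867516 -0.22173544  0.10922941] [ 1.79896127e+02 -1.35316517e-02 -9.88598818e+01] [-0.32623151  0.08224047 -1.44837767]
```

View pics/w3.png

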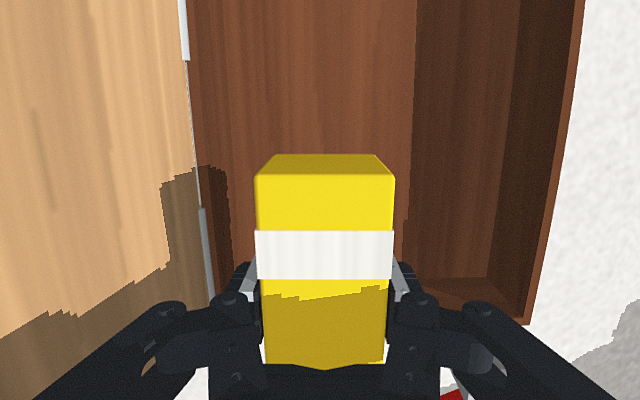

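Yellow is held square at (325,260) above the far +y cell, clear of the lid on the left. I'll lower it.

Emit:
{"name": "servo_tool", "arguments": {"increments": [[[0, 0, 0], [0, 0, 25], 0.3], [[0, 0, 0], [0, 0, 50], 0.3], [[0, 0, 0], [0, 0, 75], 0.3], [[0, 0, 0], [0, 0, 88], 0.3], [[0, 0, 0], [0, 0, 90], 0.3]]}}

```text
time_s: 13.98
tcp_pos: [0.5299, -0.2223, 0.0198]
ee_rot: [-3.141, -0.0, -1.726]
force: [0.9, -0.6, -1.4]
opening: 0.0458
grip_force: 41.9
```

Emit:
{"name": "servo_tool", "arguments": {"increments": [[[0, 0, 0], [0, 0, 0], 0.73], [[0, 0, 0], [0, 0, 0], 0.73], [[0, 0, 0], [0, 0, 0], 0.73], [[0, 0, 0], [0, 0, -40], 0.73], [[0, 0, 0], [0, 0, -80], 0.73]]}}

```text
time_s: 14.6
tcp_pos: [0.5293, -0.2224, 0.1004]
ee_rot: [3.141, -0.0, -1.727]
force: [1.9, 0.6, 0.2]
opening: 0.0622
grip_force: 0.0
```

Emit:
{"name": "servo_tool", "arguments": {"increments": [[[0, 0, 0], [0, 0, -40], 0.73], [[0, 0, 0], [0, 0, -75], 0.73], [[0, 0, 0], [0, 0, -75], 1], [[0, 0, 0], [0, 0, -75], 1]]}}

```text
time_s: 15.1
tcp_pos: [0.5293, -0.2221, 0.174]
ee_rot: [3.141, 0.0, -1.727]
force: [0.1, 0.6, 0.4]
opening: 0.0856
grip_force: 0.0
```

```bash
python3 - <<'E'
from m import *
from plan import plan
s=bot.state();print(s['tcp_pos'],np.degrees(s['ee_rot']))
W=cloud(grab('wrist'));m=(abs(W[...,2]-.052)<.006)&(np.hypot(W[...,0]-.53,W[...,1]+.221)<.065);print('yellow',m.sum(),cv2.minAreaRect((W[m][:,:2]*1000).astype(np.float32)))
im=grab('top')
for k,v in find(im,dict(red=(335,196),green=(333,140),blueA=(289,147))).items(): print(k,v)
P=cloud(grab('scene'));
plan([(470,-80,175,-120,1),(444,9,170,-162,1),(444,9,50,-162,1),(444,9,20,-162,1),(444,9,9,-162,1,1),(444,9,9,-162,.3,4),(444,9,34,-162,.3),(444,9,175,-162,.3,2)])
E
```

```text
[ 0.5292607  -0.22213014  0.17396588] [ 1.79981933e+02  2.79784653e-02 -9.89448747e+01]
yellow 7295 ((550.3314208984375, -218.0458984375), (115.71873474121094, 84.89044189453125), 80.7732162475586)
red (array([417.8, 315.6]), np.float64(1.8), array([1169.4, 1069.2]), -0.0, 85327)
green (array([612.1,  18.6]), np.float64(47.0), array([100.8,  46.4]), -2.6, 548)
blueA (array([593.1, 155.5]), np.float64(45.4), array([99.8, 46.2]), 25.0, 538)
[[[0,0,0.09],[-33,20,0],1],[[0,0,0.18],[-66,40,-1],1],[[0,0,0.28],[-98,60,-1],1],[[0,0,0.37],[-131,80,-2],1],[[0,0,0.51],[-148,88,-1],1]]
[[[0,0,0.15],[-11,15,1],1],[[0,0,0.3],[-22,30,2],1],[[0,0,0.44],[-32,45,3],1],[[0,0,0.59],[-43,61,4],1],[[0,0,0.59],[-43,61,44],1]]
[[[0,0,0.0],[0,0,40],1],[[0,0,0.0],[0,0,80],1],[[0,0,0.0],[0,0,110],1],[[0,0,0.0],[0,0,121],1],[[0,0,0.0],[0,0,121],1]]
[[[0,0,0.0],[0,0,0],0.3],[[0,0,0.0],[0,0,0],0.3],[[0,0,0.0],[0,0,0],0.3],[[0,0,0.0],[0,0,0],0.3],[[0,0,0.0],[0,0,0],0.3]]
[[[0,0,0.0],[0,0,-25],0.3],[[0,0,0.0],[0,0,-72],0.3],[[0,0,0.0],[0,0,-119],0.3],[[0,0,0.0],[0,0,-166],0.3],[[0,0,0.0],[0,0,-166],0.3]]
[[[0,0,0.0],[0,0,0],0.3]]
```

```bash
cat >> m.py <<'E'
def locate(cams=('top',),zc=.046):
    for n in cams:
        im=grab(n);P=cloud(im);hsv=cv2.cvtColor(im['pixels'],cv2.COLOR_BGR2HSV)
        for k,hs in HUE.items():
            m=np.zeros(hsv.shape[:2],bool)
            for a,b in hs: m|=(hsv[...,0]>=a)&(hsv[...,0]<=b)
            m&=(hsv[...,1]>90)&(hsv[...,2]>40)&(P[...,2]>.03)&(P[...,2]<.068)&(P[...,0]>.2)&(P[...,0]<.75)
            l,lab,st,ce=cv2.connectedComponentsWithStats(cv2.morphologyEx(m.astype(np.uint8),cv2.MORPH_CLOSE,np.ones((13,13))))
            for i in range(1,l):
                if st[i,4]>80:
                    q=P[(lab==i)&(P[...,2]>.03)]; zt=np.nanpercentile(q[:,2],80); q=q[abs(q[:,2]-zt)<.007]
                    c,s,a=cv2.minAreaRect((q[:,:2]*1000).astype(np.float32))
                    if s[0]<s[1]: a+=90;s=(s[1],s[0])
                    print(n,k,np.round(c,1),'z',round(zt*1000),np.round(s),round((a+90)%180-90,1),st[i,:4])
E
python3 - <<'E'
from m import *
locate(('top','scene'))
E
```

```text
top red [417.7  34.1] z 48 [100.  45.] 16.9 [316 184  25  38]
top green [611.8  18.1] z 48 [100.  42.] -3.4 [326 119  16  36]
top green [585.8 265.3] z 66 [55. 16.] -55.6 [237 134  18  15]
top blue [592.6 155. ] z 48 [99. 43.] 25.9 [273 124  27  37]
top blue [234.9 245.4] z 62 [130.  60.] 87.6 [226 256  50  25]
top pink [339.5 384.6] z 48 [97. 44.] 14.4 [193 211  22  36]
scene red [420.2  34. ] z 48 [102.  51.] 14.4 [280 212  42  27]
scene green [623.1 260.5] z 63 [56. 19.] 37.7 [407 212  25  16]
scene green [616.3  15.8] z 47 [99. 45.] -1.9 [332 251  41  36]
scene blue [238.3 244.2] z 62 [128.  63.] 88.6 [291 149  44  30]
scene blue [596.4 153.4] z 47 [98. 47.] 27.1 [363 225  42  25]
scene pink [345.3 384.2] z 48 [97. 48.] 18.0 [354 153  33  19]
```

Red was knocked to (418, 34), so I'm replanning for it.

```bash
python3 - <<'E'
from plan import plan
x,y,a=418,34,-163
plan([(470,-80,175,-120,1),(x,y,170,a,1),(x,y,50,a,1),(x,y,20,a,1),(x,y,9,a,1,1),(x,y,9,a,.3,4),(x,y,34,a,.3),(x,y,175,a,.3,2)])
print()
plan([(430,-80,175,-130,.3),(515,-334,170,-98.6,.3,2),(515,-334,60,-98.6,.3),(515,-334,26,-98.6,.3),(515,-334,16,-98.6,.3,1),(515,-334,16,-98.6,.73,2),(515,-334,100,-98.6,.73),(515,-334,175,-98.6,.73,1)],start=(x,y,175,a))
E
```

```text
[[[0,0,0.09],[-33,20,0],1],[[0,0,0.18],[-66,40,-1],1],[[0,0,0.28],[-99,60,-1],1],[[0,0,0.37],[-131,81,-2],1],[[0,0,0.52],[-152,94,-1],1]]
[[[0,0,0.15],[-11,23,1],1],[[0,0,0.3],[-23,45,2],1],[[0,0,0.45],[-34,68,3],1],[[0,0,0.6],[-45,90,4],1],[[0,0,0.6],[-45,90,44],1]]
[[[0,0,-0.0],[0,0,40],1],[[0,0,-0.0],[0,0,80],1],[[0,0,-0.0],[0,0,110],1],[[0,0,-0.0],[0,0,121],1],[[0,0,-0.0],[0,0,121],1]]
[[[0,0,-0.0],[0,0,0],0.3],[[0,0,-0.0],[0,0,0],0.3],[[0,0,-0.0],[0,0,0],0.3],[[0,0,-0.0],[0,0,0],0.3],[[0,0,-0.0],[0,0,0],0.3]]
[[[0,0,-0.0],[0,0,-25],0.3],[[0,0,-0.0],[0,0,-72],0.3],[[0,0,-0.0],[0,0,-119],0.3],[[0,0,-0.0],[0,0,-166],0.3],[[0,0,-0.0],[0,0,-166],0.3]]
[[[0,0,-0.0],[0,0,0],0.3]]

[[[0,0,-0.14],[5,-28,0],0.3],[[0,0,-0.29],[11,-56,0],0.3],[[0,0,-0.43],[16,-84,0],0.3],[[0,0,-0.58],[22,-113,0],0.3],[[0,0,-0.67],[21,-157,1],0.3]]
[[[0,0,-0.09],[27,-36,1],0.3],[[0,0,-0.18],[53,-72,2],0.3],[[0,0,-0.27],[80,-107,2],0.3],[[0,0,-0.36],[107,-143,3],0.3],[[0,0,-0.45],[134,-179,4],0.3]]
[[[0,0,-0.0],[0,0,0],0.3],[[0,0,-0.0],[0,0,0],0.3],[[0,0,-0.0],[0,0,37],0.3],[[0,0,-0.0],[0,0,73],0.3],[[0,0,-0.0],[0,0,110],0.3]]
[[[0,0,-0.0],[0,0,34],0.3],[[0,0,-0.0],[0,0,44],0.3],[[0,0,-0.0],[0,0,44],0.3],[[0,0,-0.0],[0,0,44],0.73],[[0,0,-0.0],[0,0,44],0.73]]
[[[0,0,-0.0],[0,0,0],0.73],[[0,0,-0.0],[0,0,-42],0.73],[[0,0,-0.0],[0,0,-84],0.73],[[0,0,-0.0],[0,0,-122],0.73],[[0,0,-0.0],[0,0,-159],0.73]]
[[[0,0,-0.0],[0,0,0],0.73]]
```

Emit:
{"name": "servo_tool", "arguments": {"increments": [[[0, 0, 0.09], [-33, 20, 0], 1], [[0, 0, 0.18], [-66, 40, -1], 1], [[0, 0, 0.28], [-99, 60, -1], 1], [[0, 0, 0.37], [-131, 81, -2], 1], [[0, 0, 0.52], [-152, 94, -1], 1]]}}

```text
time_s: 15.98
tcp_pos: [0.4595, -0.0564, 0.1752]
ee_rot: [3.142, -0.0, -2.25]
force: [0.9, 0.7, -0.1]
opening: 0.0852
grip_force: 0.0
```

Emit:
{"name": "servo_tool", "arguments": {"increments": [[[0, 0, 0.15], [-11, 23, 1], 1], [[0, 0, 0.3], [-23, 45, 2], 1], [[0, 0, 0.45], [-34, 68, 3], 1], [[0, 0, 0.6], [-45, 90, 4], 1], [[0, 0, 0.6], [-45, 90, 44], 1]]}}

```text
time_s: 16.6
tcp_pos: [0.42, 0.0356, 0.133]
ee_rot: [3.141, 0.007, -2.846]
force: [1.2, 0.0, -0.6]
opening: 0.0852
grip_force: 0.0
```

Emit:
{"name": "servo_tool", "arguments": {"increments": [[[0, 0, 0], [0, 0, 40], 1], [[0, 0, 0], [0, 0, 80], 1], [[0, 0, 0], [0, 0, 110], 1], [[0, 0, 0], [0, 0, 121], 1], [[0, 0, 0], [0, 0, 121], 1]]}}

```text
time_s: 17.23
tcp_pos: [0.4182, 0.0337, 0.0102]
ee_rot: [-3.141, -0.001, -2.847]
force: [0.3, -0.4, 0.3]
opening: 0.0853
grip_force: 0.0
```

Emit:
{"name": "servo_tool", "arguments": {"increments": [[[0, 0, 0], [0, 0, 0], 0.3], [[0, 0, 0], [0, 0, 0], 0.3], [[0, 0, 0], [0, 0, 0], 0.3], [[0, 0, 0], [0, 0, 0], 0.3], [[0, 0, 0], [0, 0, 0], 0.3]]}}

```text
time_s: 17.85
tcp_pos: [0.4191, 0.0342, 0.0113]
ee_rot: [3.141, 0.002, -2.847]
force: [-1.1, 0.5, 6.5]
opening: 0.0453
grip_force: 41.9
```

Emit:
{"name": "servo_tool", "arguments": {"increments": [[[0, 0, 0], [0, 0, -25], 0.3], [[0, 0, 0], [0, 0, -72], 0.3], [[0, 0, 0], [0, 0, -119], 0.3], [[0, 0, 0], [0, 0, -166], 0.3], [[0, 0, 0], [0, 0, -166], 0.3]]}}

```text
time_s: 18.48
tcp_pos: [0.4204, 0.0345, 0.18]
ee_rot: [3.141, 0.008, -2.847]
force: [1.0, 0.9, -2.1]
opening: 0.0457
grip_force: 41.5
```

Emit:
{"name": "servo_tool", "arguments": {"increments": [[[0, 0, 0], [0, 0, 0], 0.3]]}}

```text
time_s: 18.6
tcp_pos: [0.4175, 0.0338, 0.1756]
ee_rot: [3.141, -0.001, -2.847]
force: [0.5, 0.2, -1.4]
opening: 0.0452
grip_force: 41.5
```

Emit:
{"name": "servo_tool", "arguments": {"increments": [[[0, 0, -0.14], [5, -28, 0], 0.3], [[0, 0, -0.29], [11, -56, 0], 0.3], [[0, 0, -0.43], [16, -84, 0], 0.3], [[0, 0, -0.58], [22, -113, 0], 0.3], [[0, 0, -0.67], [21, -157, 1], 0.3]]}}

```text
time_s: 19.23
tcp_pos: [0.4427, -0.1231, 0.1738]
ee_rot: [3.139, -0.001, -2.172]
force: [1.0, 1.0, -1.3]
opening: 0.0455
grip_force: 41.5
```

Emit:
{"name": "servo_tool", "arguments": {"increments": [[[0, 0, -0.09], [27, -36, 1], 0.3], [[0, 0, -0.18], [53, -72, 2], 0.3], [[0, 0, -0.27], [80, -107, 2], 0.3], [[0, 0, -0.36], [107, -143, 3], 0.3], [[0, 0, -0.45], [134, -179, 4], 0.3]]}}

```text
time_s: 19.85
tcp_pos: [0.514, -0.3356, 0.1688]
ee_rot: [3.138, 0.001, -1.724]
force: [-1.3, 0.3, -1.5]
opening: 0.0454
grip_force: 41.5
```

Emit:
{"name": "servo_tool", "arguments": {"increments": [[[0, 0, 0], [0, 0, 0], 0.3], [[0, 0, 0], [0, 0, 0], 0.3], [[0, 0, 0], [0, 0, 20], 0.3], [[0, 0, 0], [0, 0, 50], 0.3], [[0, 0, 0], [0, 0, 50], 0.3]]}}

```text
time_s: 20.48
tcp_pos: [0.5126, -0.3327, 0.1188]
ee_rot: [3.136, 0.002, -1.726]
force: [-0.5, 0.0, -0.3]
opening: 0.0455
grip_force: 41.6
```

```bash
python3 - <<'E'
from h import *
im=grab('wrist','w4.png'); s=bot.state();print(s['opening'],s['tcp_pos'],np.degrees(s['ee_rot']),s['force'])
E
```

```text
0.04538163611006985 [ 0.5138264  -0.33363067  0.12085919] [ 1.79858330e+02  1.38219131e-02 -9.88822235e+01] [-0.27994761 -0.23905168 -0.52970407]
```

View pics/w4.png

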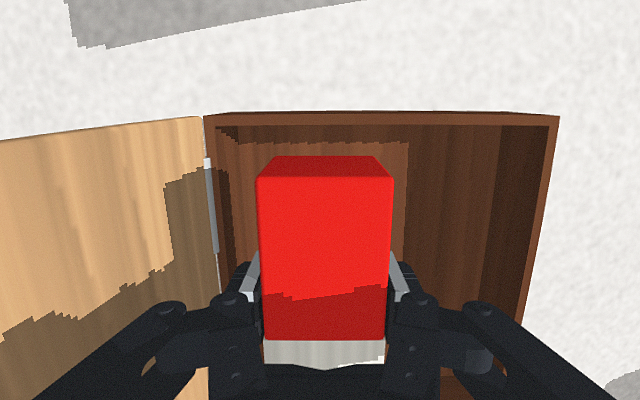

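Red is square at (325,250), inside the chest's far -y cell. I'll lower and release, then look again.

Emit:
{"name": "servo_tool", "arguments": {"increments": [[[0, 0, 0], [0, 0, 35], 0.3], [[0, 0, 0], [0, 0, 65], 0.3], [[0, 0, 0], [0, 0, 90], 0.3], [[0, 0, 0], [0, 0, 102], 0.3], [[0, 0, 0], [0, 0, 104], 0.3]]}}

```text
time_s: 21.15
tcp_pos: [0.5149, -0.3347, 0.0179]
ee_rot: [-3.141, -0.0, -1.726]
force: [-0.0, -0.3, -1.2]
opening: 0.0456
grip_force: 41.7
```

Emit:
{"name": "servo_tool", "arguments": {"increments": [[[0, 0, 0], [0, 0, 0], 0.73], [[0, 0, 0], [0, 0, 0], 0.73], [[0, 0, 0], [0, 0, 0], 0.73], [[0, 0, 0], [0, 0, -40], 0.73], [[0, 0, 0], [0, 0, -80], 0.73]]}}

```text
time_s: 21.78
tcp_pos: [0.5143, -0.3346, 0.0983]
ee_rot: [3.141, -0.0, -1.727]
force: [0.8, -0.6, 0.6]
opening: 0.0622
grip_force: 0.0
```

Emit:
{"name": "servo_tool", "arguments": {"increments": [[[0, 0, 0], [0, 0, -40], 0.73], [[0, 0, 0], [0, 0, -79], 0.73], [[0, 0, 0], [0, 0, -79], 1], [[0, 0, 0], [0, 0, -79], 1]]}}

```text
time_s: 22.28
tcp_pos: [0.5144, -0.3344, 0.176]
ee_rot: [3.141, 0.001, -1.727]
force: [0.2, -0.2, 0.0]
opening: 0.0853
grip_force: 0.0
```

```bash
python3 - <<'E'
from m import *
from plan import plan
print(bot.state()['tcp_pos'])
locate(('top','scene'))
x,y,a=612,18.5,-183
plan([(450,-120,175,-135,1),(480,-20,175,-160,1),(x,y,170,a,1),(x,y,50,a,1),(x,y,20,a,1),(x,y,9,a,1,1),(x,y,9,a,.3,4),(x,y,34,a,.3),(x,y,175,a,.3,2)])
E
```

```text
[ 0.51436414 -0.33435739  0.17604325]
top green [611.9  17.9] z 48 [101.  42.] -3.9 [326 119  17  35]
top green [585.9 265.4] z 63 [55. 15.] -55.2 [237 134  18  15]
top blue [593.4 155.6] z 48 [100.  43.] 27.0 [273 124  27  37]
top blue [234.6 245.5] z 62 [131.  60.] 87.0 [226 256  50  25]
top yellow [ 532.4 -201.3] z 54 [55. 47.] 79.7 [399 154  23  20]
top pink [339.6 384.8] z 48 [97. 44.] 14.1 [192 211  23  36]
scene green [624.  259.9] z 64 [56. 24.] 40.7 [407 211  25  17]
scene green [615.8  16.7] z 47 [100.  47.] -2.4 [332 250  42  37]
scene blue [237.8 244.7] z 62 [128.  62.] 87.7 [291 149  44  30]
scene blue [596.6 153.2] z 47 [98. 45.] 26.5 [363 226  42  24]
scene pink [347.1 385.1] z 47 [99. 47.] 13.9 [354 153  33  20]
[[[0,0,0.13],[-40,19,0],1],[[0,0,0.25],[-81,39,0],1],[[0,0,0.38],[-121,58,0],1],[[0,0,0.5],[-161,77,0],1],[[0,0,0.63],[-202,97,0],1]]
[[[0,0,0.14],[-31,16,0],1],[[0,0,0.29],[-61,33,0],1],[[0,0,0.44],[-92,49,0],1],[[0,0,0.57],[-132,27,2],1],[[0,0,0.7],[-172,5,3],1]]
[[[0,0,0.14],[-45,9,2],1],[[0,0,0.14],[-45,9,42],1],[[0,0,0.14],[-45,9,82],1],[[0,0,0.14],[-45,9,122],1],[[0,0,0.14],[-45,9,152],1]]
[[[0,0,-0.0],[0,0,11],1],[[0,0,-0.0],[0,0,11],1],[[0,0,-0.0],[0,0,11],0.3],[[0,0,-0.0],[0,0,11],0.3],[[0,0,-0.0],[0,0,11],0.3]]
[[[0,0,-0.0],[0,0,0],0.3],[[0,0,-0.0],[0,0,0],0.3],[[0,0,-0.0],[0,0,-25],0.3],[[0,0,-0.0],[0,0,-72],0.3],[[0,0,-0.0],[0,0,-119],0.3]]
[[[0,0,-0.0],[0,0,-47],0.3],[[0,0,-0.0],[0,0,-47],0.3],[[0,0,-0.0],[0,0,-47],0.3]]
```

Emit:
{"name": "servo_tool", "arguments": {"increments": [[[0, 0, 0.13], [-40, 19, 0], 1], [[0, 0, 0.25], [-81, 39, 0], 1], [[0, 0, 0.38], [-121, 58, 0], 1], [[0, 0, 0.5], [-161, 77, 0], 1], [[0, 0, 0.63], [-202, 97, 0], 1]]}}

```text
time_s: 23.0
tcp_pos: [0.4491, -0.1188, 0.1754]
ee_rot: [3.14, -0.001, -2.361]
force: [0.7, 0.9, -0.1]
opening: 0.0853
grip_force: 0.0
```

Emit:
{"name": "servo_tool", "arguments": {"increments": [[[0, 0, 0.14], [-31, 16, 0], 1], [[0, 0, 0.29], [-61, 33, 0], 1], [[0, 0, 0.44], [-92, 49, 0], 1], [[0, 0, 0.57], [-132, 27, 2], 1], [[0, 0, 0.7], [-172, 5, 3], 1]]}}

```text
time_s: 23.62
tcp_pos: [0.5689, 0.0059, 0.1726]
ee_rot: [-3.141, -0.001, -3.06]
force: [1.6, 1.2, 0.3]
opening: 0.0856
grip_force: 0.0
```

Emit:
{"name": "servo_tool", "arguments": {"increments": [[[0, 0, 0.14], [-45, 9, 2], 1], [[0, 0, 0.14], [-45, 9, 42], 1], [[0, 0, 0.14], [-45, 9, 82], 1], [[0, 0, 0.14], [-45, 9, 122], 1], [[0, 0, 0.14], [-45, 9, 152], 1]]}}

```text
time_s: 24.25
tcp_pos: [0.6108, 0.0175, 0.0183]
ee_rot: [-3.141, -0.004, 3.086]
force: [1.1, -0.1, 0.6]
opening: 0.0856
grip_force: 0.0
```

Emit:
{"name": "servo_tool", "arguments": {"increments": [[[0, 0, 0], [0, 0, 11], 1], [[0, 0, 0], [0, 0, 11], 1], [[0, 0, 0], [0, 0, 11], 0.3], [[0, 0, 0], [0, 0, 11], 0.3], [[0, 0, 0], [0, 0, 11], 0.3]]}}

```text
time_s: 24.88
tcp_pos: [0.6132, 0.0181, 0.0116]
ee_rot: [3.141, 0.002, 3.087]
force: [-0.2, 0.9, 3.2]
opening: 0.0457
grip_force: 42.4
```

Emit:
{"name": "servo_tool", "arguments": {"increments": [[[0, 0, 0], [0, 0, 0], 0.3], [[0, 0, 0], [0, 0, 0], 0.3], [[0, 0, 0], [0, 0, -25], 0.3], [[0, 0, 0], [0, 0, -72], 0.3], [[0, 0, 0], [0, 0, -119], 0.3]]}}

```text
time_s: 25.5
tcp_pos: [0.6118, 0.0178, 0.1301]
ee_rot: [-3.141, -0.001, 3.086]
force: [0.8, 0.4, -0.7]
opening: 0.0457
grip_force: 41.7
```

Emit:
{"name": "servo_tool", "arguments": {"increments": [[[0, 0, 0], [0, 0, -47], 0.3], [[0, 0, 0], [0, 0, -47], 0.3], [[0, 0, 0], [0, 0, -47], 0.3]]}}

```text
time_s: 25.88
tcp_pos: [0.6117, 0.018, 0.1754]
ee_rot: [3.141, -0.002, 3.086]
force: [-0.8, 0.1, -0.3]
opening: 0.0455
grip_force: 41.8
```

```bash
python3 - <<'E'
from plan import plan
from h import *
print(bot.state()['tcp_pos'],np.degrees(bot.state()['ee_rot']))
plan([(480,-20,175,-160,.3),(440,-100,175,-130,.3),(449,-208,170,-98.6,.3,2),(449,-208,120,-98.6,.3,1)])
E
```

```text
[0.61171904 0.01800616 0.17540626] [ 1.79978265e+02 -8.61191091e-02  1.76825416e+02]
[[[0,0,-0.13],[43,-15,0],0.3],[[0,0,-0.27],[86,-30,0],0.3],[[0,0,-0.4],[129,-45,0],0.3],[[0,0,-0.54],[138,-66,0],0.3],[[0,0,-0.67],[147,-86,0],0.3]]
[[[0,0,-0.13],[20,-11,0],0.3],[[0,0,-0.26],[40,-21,0],0.3],[[0,0,-0.4],[53,-45,2],0.3],[[0,0,-0.53],[67,-68,3],0.3],[[0,0,-0.67],[81,-91,4],0.3]]
[[[0,0,-0.14],[25,-10,1],0.3],[[0,0,-0.14],[25,-10,1],0.3],[[0,0,-0.14],[25,-10,1],0.3],[[0,0,-0.14],[25,-10,51],0.3],[[0,0,-0.14],[25,-10,51],0.3]]
```

Emit:
{"name": "servo_tool", "arguments": {"increments": [[[0, 0, -0.13], [43, -15, 0], 0.3], [[0, 0, -0.27], [86, -30, 0], 0.3], [[0, 0, -0.4], [129, -45, 0], 0.3], [[0, 0, -0.54], [138, -66, 0], 0.3], [[0, 0, -0.67], [147, -86, 0], 0.3]]}}

```text
time_s: 26.5
tcp_pos: [0.4591, -0.0604, 0.1749]
ee_rot: [3.14, -0.002, -2.522]
force: [0.6, -0.7, -0.6]
opening: 0.0456
grip_force: 41.7
```

Emit:
{"name": "servo_tool", "arguments": {"increments": [[[0, 0, -0.13], [20, -11, 0], 0.3], [[0, 0, -0.26], [40, -21, 0], 0.3], [[0, 0, -0.4], [53, -45, 2], 0.3], [[0, 0, -0.53], [67, -68, 3], 0.3], [[0, 0, -0.67], [81, -91, 4], 0.3]]}}

```text
time_s: 27.12
tcp_pos: [0.4461, -0.1815, 0.1705]
ee_rot: [3.138, -0.0, -1.852]
force: [-0.6, 0.4, -0.8]
opening: 0.0455
grip_force: 41.7
```

Emit:
{"name": "servo_tool", "arguments": {"increments": [[[0, 0, -0.14], [25, -10, 1], 0.3], [[0, 0, -0.14], [25, -10, 1], 0.3], [[0, 0, -0.14], [25, -10, 1], 0.3], [[0, 0, -0.14], [25, -10, 51], 0.3], [[0, 0, -0.14], [25, -10, 51], 0.3]]}}

```text
time_s: 27.75
tcp_pos: [0.4466, -0.2062, 0.1181]
ee_rot: [3.133, 0.001, -1.717]
force: [0.2, 0.6, -0.9]
opening: 0.0456
grip_force: 41.7
```

```bash
python3 - <<'E'
from h import *
im=grab('wrist','w5.png'); s=bot.state();print(s['opening'],s['tcp_pos'],np.degrees(s['ee_rot']),s['force'])
E
```

```text
0.04527399484556622 [ 0.44861826 -0.2071454   0.12062433] [ 1.79791695e+02 -2.31247019e-02 -9.83445830e+01] [ 0.64100478 -0.11048801 -0.53274801]
```

View pics/w5.png

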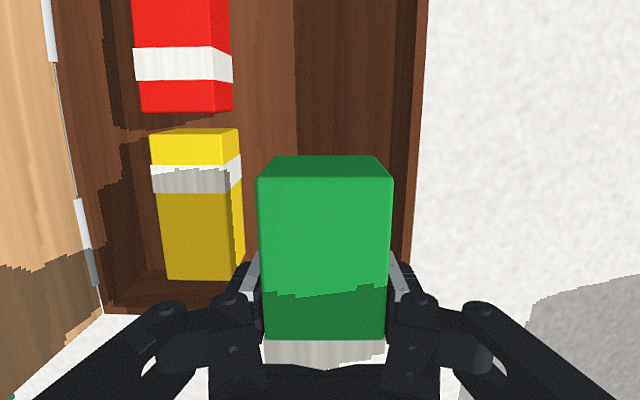

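Red (182,55) and yellow (195,205) lie in the far row, and green is square over the near +y cell. I'll lower it.

Emit:
{"name": "servo_tool", "arguments": {"increments": [[[0, 0, 0], [0, 0, 35], 0.3], [[0, 0, 0], [0, 0, 65], 0.3], [[0, 0, 0], [0, 0, 90], 0.3], [[0, 0, 0], [0, 0, 102], 0.3], [[0, 0, 0], [0, 0, 104], 0.3]]}}

```text
time_s: 28.42
tcp_pos: [0.4505, -0.2078, 0.0181]
ee_rot: [-3.141, -0.0, -1.716]
force: [0.3, 0.1, -0.2]
opening: 0.0456
grip_force: 41.8
```

Emit:
{"name": "servo_tool", "arguments": {"increments": [[[0, 0, 0], [0, 0, 0], 0.71], [[0, 0, 0], [0, 0, 0], 0.71], [[0, 0, 0], [0, 0, 0], 0.71], [[0, 0, 0], [0, 0, -40], 0.71], [[0, 0, 0], [0, 0, -80], 0.71]]}}

```text
time_s: 29.05
tcp_pos: [0.4494, -0.2078, 0.0983]
ee_rot: [3.141, -0.0, -1.717]
force: [0.7, -0.6, 0.3]
opening: 0.0611
grip_force: 0.0
```

Emit:
{"name": "servo_tool", "arguments": {"increments": [[[0, 0, 0], [0, 0, -40], 0.71], [[0, 0, 0], [0, 0, -79], 0.71], [[0, 0, 0], [0, 0, -79], 1], [[0, 0, 0], [0, 0, -79], 1]]}}

```text
time_s: 29.55
tcp_pos: [0.4493, -0.2075, 0.1759]
ee_rot: [3.141, 0.0, -1.717]
force: [-0.4, 0.3, -1.2]
opening: 0.0853
grip_force: 0.0
```

```bash
python3 - <<'E'
from m import *
from plan import plan
print(bot.state()['tcp_pos'])
locate(('top','scene'))
x,y,a=593,155.5,-155
plan([(450,-60,175,-130,1),(x,y,170,a,1),(x,y,50,a,1),(x,y,20,a,1),(x,y,9,a,1,1),(x,y,9,a,.3,4),(x,y,34,a,.3),(x,y,175,a,.3,2)])
E
```

```text
[ 0.44934177 -0.20754012  0.17593877]
top green [584.9 265.6] z 64 [53. 15.] -55.7 [237 135  18  14]
top blue [593.  155.4] z 48 [100.  43.] 26.9 [273 124  28  37]
top blue [234.9 245.5] z 62 [131.  60.] 87.7 [226 256  50  25]
top pink [339.8 384.8] z 48 [97. 43.] 14.7 [192 211  23  36]
scene green [622.3 259.1] z 63 [55. 19.] 34.7 [407 211  24  17]
scene blue [237.7 246.3] z 62 [131.  62.] 87.4 [291 149  44  30]
scene blue [596.6 154.1] z 47 [97. 47.] 25.8 [363 225  42  24]
scene pink [346.2 384.9] z 47 [97. 49.] 11.4 [354 153  33  20]
[[[0,0,0.14],[-37,5,0],1],[[0,0,0.28],[-73,10,0],1],[[0,0,0.41],[-110,15,0],1],[[0,0,0.55],[-146,20,0],1],[[0,0,0.62],[-185,2,1],1]]
[[[0,0,0.08],[-42,8,1],1],[[0,0,0.15],[-85,16,2],1],[[0,0,0.22],[-127,23,3],1],[[0,0,0.3],[-170,31,3],1],[[0,0,0.37],[-212,39,4],1]]
[[[0,0,-0.0],[0,0,40],1],[[0,0,-0.0],[0,0,80],1],[[0,0,-0.0],[0,0,120],1],[[0,0,-0.0],[0,0,150],1],[[0,0,-0.0],[0,0,161],1]]
[[[0,0,-0.0],[0,0,0],1],[[0,0,-0.0],[0,0,0],0.3],[[0,0,-0.0],[0,0,0],0.3],[[0,0,-0.0],[0,0,0],0.3],[[0,0,-0.0],[0,0,0],0.3]]
[[[0,0,-0.0],[0,0,0],0.3],[[0,0,-0.0],[0,0,-25],0.3],[[0,0,-0.0],[0,0,-72],0.3],[[0,0,-0.0],[0,0,-119],0.3],[[0,0,-0.0],[0,0,-166],0.3]]
[[[0,0,-0.0],[0,0,0],0.3],[[0,0,-0.0],[0,0,0],0.3]]
```

Emit:
{"name": "servo_tool", "arguments": {"increments": [[[0, 0, 0.14], [-37, 5, 0], 1], [[0, 0, 0.28], [-73, 10, 0], 1], [[0, 0, 0.41], [-110, 15, 0], 1], [[0, 0, 0.55], [-146, 20, 0], 1], [[0, 0, 0.62], [-185, 2, 1], 1]]}}

```text
time_s: 30.28
tcp_pos: [0.4736, -0.0234, 0.1748]
ee_rot: [3.141, -0.001, -2.34]
force: [0.2, 0.2, -0.2]
opening: 0.0855
grip_force: 0.0
```

Emit:
{"name": "servo_tool", "arguments": {"increments": [[[0, 0, 0.08], [-42, 8, 1], 1], [[0, 0, 0.15], [-85, 16, 2], 1], [[0, 0, 0.22], [-127, 23, 3], 1], [[0, 0, 0.3], [-170, 31, 3], 1], [[0, 0, 0.37], [-212, 39, 4], 1]]}}

```text
time_s: 30.9
tcp_pos: [0.5937, 0.1565, 0.1699]
ee_rot: [-3.141, -0.002, -2.709]
force: [0.5, 0.4, 0.4]
opening: 0.0856
grip_force: 0.0
```

Emit:
{"name": "servo_tool", "arguments": {"increments": [[[0, 0, 0], [0, 0, 40], 1], [[0, 0, 0], [0, 0, 80], 1], [[0, 0, 0], [0, 0, 120], 1], [[0, 0, 0], [0, 0, 150], 1], [[0, 0, 0], [0, 0, 161], 1]]}}

```text
time_s: 31.52
tcp_pos: [0.5917, 0.1545, 0.0072]
ee_rot: [-3.141, -0.006, -2.707]
force: [0.1, 0.2, -0.3]
opening: 0.0852
grip_force: 0.0
```

Emit:
{"name": "servo_tool", "arguments": {"increments": [[[0, 0, 0], [0, 0, 0], 1], [[0, 0, 0], [0, 0, 0], 0.3], [[0, 0, 0], [0, 0, 0], 0.3], [[0, 0, 0], [0, 0, 0], 0.3], [[0, 0, 0], [0, 0, 0], 0.3]]}}

```text
time_s: 32.15
tcp_pos: [0.5944, 0.1558, 0.0117]
ee_rot: [-3.141, 0.003, -2.706]
force: [-0.6, 0.2, 6.2]
opening: 0.0455
grip_force: 41.8
```

Emit:
{"name": "servo_tool", "arguments": {"increments": [[[0, 0, 0], [0, 0, 0], 0.3], [[0, 0, 0], [0, 0, -25], 0.3], [[0, 0, 0], [0, 0, -72], 0.3], [[0, 0, 0], [0, 0, -119], 0.3], [[0, 0, 0], [0, 0, -166], 0.3]]}}

```text
time_s: 32.78
tcp_pos: [0.593, 0.1553, 0.1776]
ee_rot: [3.141, -0.001, -2.707]
force: [0.6, 1.3, -1.0]
opening: 0.0453
grip_force: 41.1
```

Emit:
{"name": "servo_tool", "arguments": {"increments": [[[0, 0, 0], [0, 0, 0], 0.3], [[0, 0, 0], [0, 0, 0], 0.3]]}}

```text
time_s: 33.02
tcp_pos: [0.5929, 0.1554, 0.1755]
ee_rot: [3.141, -0.001, -2.707]
force: [-0.1, -0.0, -0.4]
opening: 0.0454
grip_force: 41.1
```

```bash
python3 - <<'E'
from plan import plan
from h import *
print(bot.state()['tcp_pos'],np.degrees(bot.state()['ee_rot']))
plan([(450,-60,175,-130,.3),(432,-321,170,-98.6,.3,2),(432,-321,120,-98.6,.3,1)])
E
```

```text
[0.59286536 0.15541015 0.17546955] [ 1.79952326e+02 -6.90301023e-02 -1.55102904e+02]
[[[0,0,-0.07],[37,-23,0],0.3],[[0,0,-0.15],[73,-45,0],0.3],[[0,0,-0.22],[110,-68,0],0.3],[[0,0,-0.29],[147,-90,0],0.3],[[0,0,-0.37],[184,-113,0],0.3]]
[[[0,0,-0.07],[42,-8,0],0.3],[[0,0,-0.16],[75,-36,1],0.3],[[0,0,-0.25],[109,-64,2],0.3],[[0,0,-0.34],[142,-92,3],0.3],[[0,0,-0.43],[176,-120,4],0.3]]
[[[0,0,-0.09],[41,-11,1],0.3],[[0,0,-0.19],[84,-23,1],0.3],[[0,0,-0.19],[84,-23,1],0.3],[[0,0,-0.19],[84,-23,1],0.3],[[0,0,-0.19],[84,-23,51],0.3]]
[[[0,0,0.0],[0,0,0],0.3]]
```

Emit:
{"name": "servo_tool", "arguments": {"increments": [[[0, 0, -0.07], [37, -23, 0], 0.3], [[0, 0, -0.15], [73, -45, 0], 0.3], [[0, 0, -0.22], [110, -68, 0], 0.3], [[0, 0, -0.29], [147, -90, 0], 0.3], [[0, 0, -0.37], [184, -113, 0], 0.3]]}}

```text
time_s: 33.65
tcp_pos: [0.4722, -0.0257, 0.1746]
ee_rot: [3.14, -0.003, -2.334]
force: [0.3, -0.0, -1.8]
opening: 0.0456
grip_force: 40.9
```

Emit:
{"name": "servo_tool", "arguments": {"increments": [[[0, 0, -0.07], [42, -8, 0], 0.3], [[0, 0, -0.16], [75, -36, 1], 0.3], [[0, 0, -0.25], [109, -64, 2], 0.3], [[0, 0, -0.34], [142, -92, 3], 0.3], [[0, 0, -0.43], [176, -120, 4], 0.3]]}}

```text
time_s: 34.28
tcp_pos: [0.4375, -0.2356, 0.1706]
ee_rot: [3.138, 0.0, -1.904]
force: [0.9, 0.6, -1.2]
opening: 0.0456
grip_force: 41.0
```

Emit:
{"name": "servo_tool", "arguments": {"increments": [[[0, 0, -0.09], [41, -11, 1], 0.3], [[0, 0, -0.19], [84, -23, 1], 0.3], [[0, 0, -0.19], [84, -23, 1], 0.3], [[0, 0, -0.19], [84, -23, 31], 0.3], [[0, 0, -0.19], [84, -23, 51], 0.3]]}}

```text
time_s: 34.9
tcp_pos: [0.4315, -0.3203, 0.1188]
ee_rot: [3.138, 0.002, -1.718]
force: [-1.1, -0.4, 0.3]
opening: 0.0458
grip_force: 41.1
```

Emit:
{"name": "servo_tool", "arguments": {"increments": [[[0, 0, 0], [0, 0, 0], 0.3]]}}

```text
time_s: 35.02
tcp_pos: [0.431, -0.3201, 0.1188]
ee_rot: [3.136, 0.002, -1.717]
force: [-0.6, 0.6, -0.4]
opening: 0.0453
grip_force: 41.1
```

```bash
python3 - <<'E'
from h import *
im=grab('wrist','w6.png'); s=bot.state();print(s['opening'],s['tcp_pos'],np.degrees(s['ee_rot']),s['force'])
E
```

```text
0.04560701686342093 [ 0.43200445 -0.3207552   0.12038765] [ 1.79840180e+02  3.17078135e-02 -9.83521041e+01] [ 0.16748286 -0.13683834 -0.60761862]
```

View pics/w6.png

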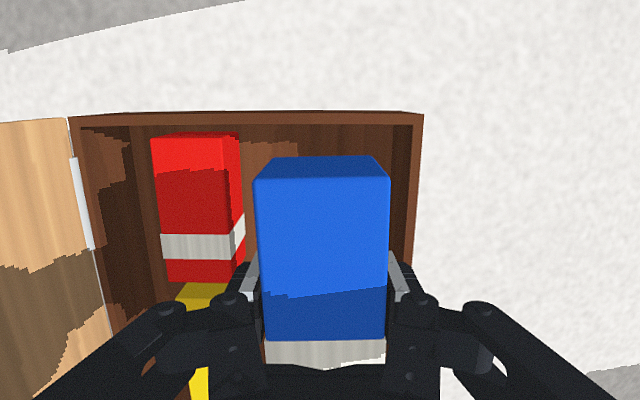

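Blue is square over the last cell, with red (195,205) beside it. I'll lower and release.

Emit:
{"name": "servo_tool", "arguments": {"increments": [[[0, 0, 0], [0, 0, 35], 0.3], [[0, 0, 0], [0, 0, 65], 0.3], [[0, 0, 0], [0, 0, 90], 0.3], [[0, 0, 0], [0, 0, 102], 0.3], [[0, 0, 0], [0, 0, 104], 0.3]]}}

```text
time_s: 35.7
tcp_pos: [0.4332, -0.3216, 0.0178]
ee_rot: [-3.141, -0.0, -1.716]
force: [-0.1, 0.5, -0.2]
opening: 0.0455
grip_force: 41.3
```

Emit:
{"name": "servo_tool", "arguments": {"increments": [[[0, 0, 0], [0, 0, 0], 0.71], [[0, 0, 0], [0, 0, 0], 0.71], [[0, 0, 0], [0, 0, 0], 0.71], [[0, 0, 0], [0, 0, -40], 0.71], [[0, 0, 0], [0, 0, -80], 0.71]]}}

```text
time_s: 36.33
tcp_pos: [0.4324, -0.3215, 0.0983]
ee_rot: [3.141, 0.0, -1.717]
force: [-0.2, -0.3, 0.8]
opening: 0.0611
grip_force: 0.0
```

Emit:
{"name": "servo_tool", "arguments": {"increments": [[[0, 0, 0], [0, 0, -40], 0.71], [[0, 0, 0], [-20, 0, -79], 0.71], [[0, 0, 0], [-60, 0, -129], 0.71], [[0, 0, 0], [-110, 0, -179], 0], [[0, 0, 0], [-160, 0, -209], 0]]}}

```text
time_s: 36.95
tcp_pos: [0.4554, -0.1666, 0.3058]
ee_rot: [-3.139, -0.0, -1.718]
force: [1.7, -0.2, -0.2]
opening: 0.0248
grip_force: 0.0
```

Emit:
{"name": "servo_tool", "arguments": {"increments": [[[0, 0, 0], [-50, 0, 0], 0], [[0, 0, 0], [-90, 0, 0], 0], [[0, 0, 0], [-90, 0, 0], 0]]}}

```text
time_s: 37.33
tcp_pos: [0.4685, -0.0765, 0.3037]
ee_rot: [-3.141, 0.001, -1.713]
force: [0.2, -0.2, 0.2]
opening: 0.0001
grip_force: 0.0
```

```bash
python3 - <<'E'
from m import *
print(bot.state()['tcp_pos'],np.degrees(bot.state()['ee_rot']))
im=grab('top'); cv2.imwrite('pics/t3.png',cv2.resize(im['pixels'][40:280,150:540],(780,480)))
locate(('top',))
E
```

```text
[ 0.46854782 -0.07645416  0.30367678] [-1.79971249e+02  3.43971651e-02 -9.81598982e+01]
top red [ 515.5 -334.2] z 54 [101.  48.] 81.4 [437 160  39  22]
top green [ 449.5 -208.6] z 54 [101.  46.] 82.0 [395 182  38  22]
top blue [ 432.3 -320.8] z 53 [100.  46.] 84.2 [434 189  38  21]
top blue [234.7 245.4] z 62 [130.  60.] 87.3 [226 256  50  25]
top yellow [ 528.1 -229. ] z 54 [88. 46.] 82.2 [403 159  34  18]
top pink [339.8 384.3] z 48 [97. 44.] 15.1 [192 211  23  36]
```

View pics/t3.png

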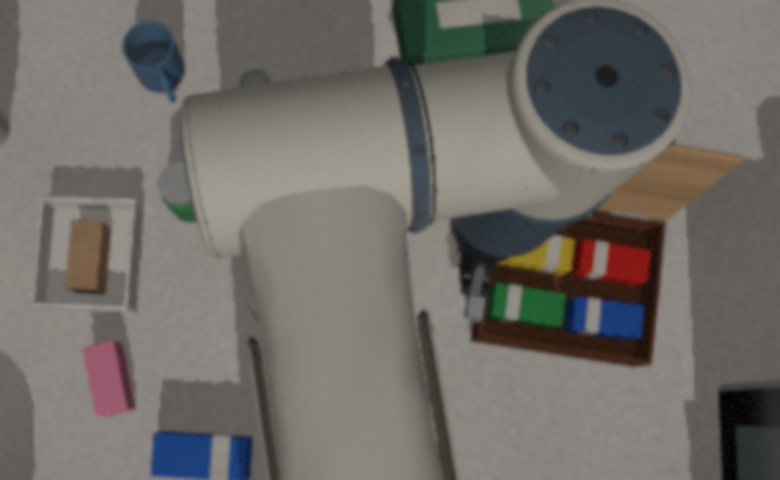

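All four sleeves are in the chest: red (515,-334), green (449,-209), blue (432,-321) and yellow (528,-229). The empty is in the basket at (88,255) in the crop. The lid is next.

```bash
cat > c.py <<'E'
from h import *
C=np.array([.4863,-.2716,0]);a=np.radians(-8.6)
R=np.array([[np.cos(a),-np.sin(a),0],[np.sin(a),np.cos(a),0],[0,0,1]])
def toc(P): return (P-C)@R
def w(x,y): return tuple((R@np.array([x,y,0])+C*1000)[:2])
def lid():
    for n in ['scene','top']:
        Q=toc(cloud(grab(n)));m=(Q[...,2]>.085)&(Q[...,2]<.3)&(Q[...,0]>-.13)&(Q[...,0]<.2)&(abs(Q[...,1])<.12)
        q=Q[m];best=None
        d=np.c_[q[:,0]-.104,q[:,2]-.062]; th=np.arctan2(d[:,1],-d[:,0]); s=np.hypot(*d.T)
        h,e=np.histogram(th[(s>.08)&(s<.21)],90,(0,2.2)); i=h.argmax(); print(n,len(q),'lid ray angle',round(e[i]+.012,3),h[i], 'smax',s[(abs(th-e[i])<.06)].max())
E
python3 - <<'E'
from c import *
from plan import plan
lid()
Q=toc(cloud(grab('scene')));t=1.665
s=-np.cos(t)*(Q[...,0]-.104)+np.sin(t)*(Q[...,2]-.062); d=np.sin(t)*(Q[...,0]-.104)+np.cos(t)*(Q[...,2]-.062)
for lo,hi in [(.004,.012),(.018,.035),(.04,.08)]:
    m=(d>lo)&(d<hi)&(s>.05)&(s<.23)&(abs(Q[...,1])<.14)
    print(lo,m.sum(),'s',np.round(np.percentile(s[m],[1,50,99]),3),'y',np.round(np.percentile(Q[...,1][m],[1,50,99]),3),d[m].max())
p=w(155,-15);print(p,np.hypot(*p))
plan([w(60,60)+(315,-98.6,0),p+(315,-98.6,0,2)],step=40)
E
```

```text
scene 8432 lid ray angle 1.723 2281 smax 0.22325952481414144
top 1262 lid ray angle 1.674 514 smax 0.2114503472830837
0.004 6758 s [0.052 0.138 0.22 ] y [-0.121 -0.02   0.121] 0.011934518198465343
0.018 497 s [0.155 0.173 0.186] y [0.005 0.057 0.123] 0.034515955048592395
0.04 141 s [0.163 0.175 0.178] y [0.044 0.05  0.059] 0.06481172520253571
(np.float64(637.3142089106302), np.float64(-309.6093239494801)) 708.5388728614942
[[[0,0,0.0],[26,-21,-2],0],[[0,0,0.0],[51,-42,-5],0],[[0,0,0.0],[77,-64,-7],0],[[0,0,0.0],[102,-85,-9],0],[[0,0,0.0],[128,-106,-12],0]]
[[[0,0,0.0],[18,-24,0],0],[[0,0,0.0],[37,-48,0],0],[[0,0,0.0],[56,-71,0],0],[[0,0,0.0],[75,-95,0],0],[[0,0,0.0],[75,-95,0],0]]
[[[0,0,0.0],[0,0,0],0]]
```

Emit:
{"name": "servo_tool", "arguments": {"increments": [[[0, 0, 0], [26, -21, -2], 0], [[0, 0, 0], [51, -42, -5], 0], [[0, 0, 0], [77, -64, -9], 0], [[0, 0, 0], [102, -85, -12], 0], [[0, 0, 0], [128, -106, -14], 0]]}}

```text
time_s: 38.2
tcp_pos: [0.5548, -0.2227, 0.3174]
ee_rot: [3.142, -0.0, -1.718]
force: [0.9, -0.1, 0.0]
opening: 0.0001
grip_force: 0.0
```

Emit:
{"name": "servo_tool", "arguments": {"increments": [[[0, 0, 0], [20, -24, 0], 0], [[0, 0, 0], [40, -48, 0], 0], [[0, 0, 0], [60, -71, 0], 0], [[0, 0, 0], [80, -95, 0], 0], [[0, 0, 0], [80, -95, 0], 0]]}}

```text
time_s: 38.83
tcp_pos: [0.6374, -0.3161, 0.3138]
ee_rot: [3.137, 0.001, -1.72]
force: [0.3, 0.4, -0.9]
opening: -0.0002
grip_force: 0.0
```

```bash
python3 - <<'E'
from c import *
s=bot.state();print(s['qpos'],s['tcp_pos'],toc(s['tcp_pos']),np.degrees(s['ee_rot']),s['force'])
grab('scene','s3.png')
E
```

```text
[-2.41860146e-01  6.39370838e-01  9.17260135e-01 -3.84913386e-04
 -1.85313335e+00  9.26210334e-02] [ 0.63736363 -0.31612147  0.31384335] [ 0.15602267 -0.02143154  0.31384335] [ 1.79748219e+02  4.46861970e-02 -9.85447723e+01] [ 0.31653844  0.39209079 -0.85477669]
```

View pics/s3.png

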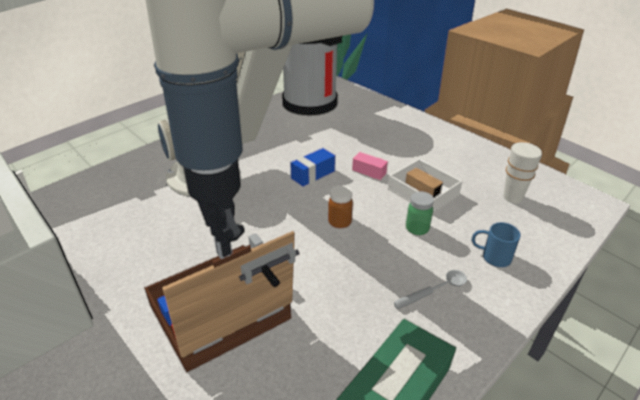

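The finger tips (228,250) stand above and just beyond the lid's upper edge, at chest (156,-21,314). I'll go a little further back and lower behind it.

Emit:
{"name": "servo_tool", "arguments": {"increments": [[[0, 0, 0], [0, -9, 0], 0], [[0, 0, 0], [0, -9, 20], 0], [[0, 0, 0], [0, -9, 40], 0], [[0, 0, 0], [0, -9, 55], 0], [[0, 0, 0], [0, -9, 63], 0]]}}

```text
time_s: 39.5
tcp_pos: [0.6451, -0.3148, 0.2545]
ee_rot: [3.141, -0.0, -1.717]
force: [0.1, -0.1, -0.1]
opening: 0.0002
grip_force: 0.0
```

```bash
python3 - <<'E'
from c import *
s=bot.state();print(s['tcp_pos'],toc(s['tcp_pos']),np.degrees(s['ee_rot']),s['force'])
lid()
def P(th,sc=193): return np.array([104-sc*np.cos(th)+8*np.sin(th)+15, -21, 62+sc*np.sin(th)+8*np.cos(th)])
t=toc(s['tcp_pos'])*1000
# increments in tool axes: x=-chest y, y=-chest x, z=-world z
for th in np.r_[np.arange(1.7,0,-.08),0]:
    p=P(th); print(round(th,2),np.round(p),'dy,dz from now',np.round([-(p[0]-t[0]),-(p[2]-t[2])]))
E
```

```text
[ 0.64510316 -0.31483968  0.25452555] [ 0.16348349 -0.01900682  0.25452555] [ 1.79992384e+02 -9.62017157e-04 -9.83787733e+01] [ 0.12227151 -0.07983159 -0.12578351]
scene 7848 lid ray angle 1.723 2153 smax 0.22383618577490463
top 775 lid ray angle 1.674 357 smax 0.21192711823334287
1.7 [152. -21. 252.] dy,dz from now [12.  2.]
1.62 [136. -21. 254.] dy,dz from now [27.  0.]
1.54 [121. -21. 255.] dy,dz from now [42. -1.]
1.46 [106. -21. 255.] dy,dz from now [58. -0.]
1.38 [ 90. -21. 253.] dy,dz from now [73.  2.]
1.3 [ 75. -21. 250.] dy,dz from now [88.  4.]
1.22 [ 60. -21. 246.] dy,dz from now [103.   9.]
1.14 [ 46. -21. 241.] dy,dz from now [118.  14.]
1.06 [ 32. -21. 234.] dy,dz from now [132.  20.]
0.98 [ 18. -21. 227.] dy,dz from now [145.  28.]
0.9 [  5. -21. 218.] dy,dz from now [158.  36.]
0.82 [ -7. -21. 209.] dy,dz from now [170.  46.]
0.74 [-18. -21. 198.] dy,dz from now [182.  56.]
0.66 [-29. -21. 187.] dy,dz from now [192.  68.]
0.58 [-38. -21. 174.] dy,dz from now [202.  80.]
0.5 [-47. -21. 162.] dy,dz from now [210.  93.]
0.42 [-54. -21. 148.] dy,dz from now [217. 107.]
0.34 [-60. -21. 134.] dy,dz from now [224. 121.]
0.26 [-65. -21. 119.] dy,dz from now [229. 135.]
0.18 [-69. -21. 104.] dy,dz from now [233. 150.]
0.1 [-72. -21.  89.] dy,dz from now [236. 165.]
0.02 [-74. -21.  74.] dy,dz from now [237. 181.]
0.0 [-74. -21.  70.] dy,dz from now [237. 185.]
```

Emit:
{"name": "servo_tool", "arguments": {"increments": [[[0, 0, 0], [0, 12, 0], 0], [[0, 0, 0], [0, 24, 0], 0], [[0, 0, 0], [0, 36, 0], 0], [[0, 0, 0], [0, 48, 0], 0], [[0, 0, 0], [0, 60, 0], 0]]}}

```text
time_s: 40.22
tcp_pos: [0.5875, -0.3064, 0.2566]
ee_rot: [-3.136, -0.001, -1.717]
force: [2.6, -0.1, 0.8]
opening: 0.0
grip_force: 1.4
```

```bash
python3 - <<'E'
from c import *
s=bot.state();print(toc(s['tcp_pos']),np.degrees(s['ee_rot']),s['force'])
lid()
E
```

```text
[ 0.10527972 -0.01929081  0.25660708] [-1.79687613e+02 -5.66013236e-02 -9.83515268e+01] [ 2.57881255 -0.12504033  0.83668152]
scene 9884 lid ray angle 1.528 3131 smax 0.23748042493550647
top 269 lid ray angle 1.479 172 smax 0.21144154381160227
```

Emit:
{"name": "servo_tool", "arguments": {"increments": [[[0, 0, 0], [0, 15, 2], 0], [[0, 0, 0], [0, 30, 4], 0], [[0, 0, 0], [0, 45, 9], 0], [[0, 0, 0], [0, 60, 14], 0], [[0, 0, 0], [0, 74, 20], 0]]}}

```text
time_s: 40.95
tcp_pos: [0.514, -0.2956, 0.2356]
ee_rot: [-3.139, -0.001, -1.717]
force: [1.0, -0.2, 1.5]
opening: 0.0001
grip_force: 1.0
```

Emit:
{"name": "servo_tool", "arguments": {"increments": [[[0, 0, 0], [0, 13, 8], 0], [[0, 0, 0], [0, 26, 16], 0], [[0, 0, 0], [0, 38, 26], 0], [[0, 0, 0], [0, 50, 36], 0], [[0, 0, 0], [0, 60, 48], 0]]}}

```text
time_s: 41.58
tcp_pos: [0.4544, -0.2871, 0.1874]
ee_rot: [-3.14, -0.001, -1.717]
force: [0.7, 0.5, 2.1]
opening: 0.0003
grip_force: 0.7
```

```bash
python3 - <<'E'
from c import *
s=bot.state();print(toc(s['tcp_pos']),np.degrees(s['ee_rot']),s['force'])
lid(); grab('scene','s4.png')
E
```

```text
[-0.02920416 -0.0200818   0.18735533] [-1.79887691e+02 -5.41182724e-02 -9.83580026e+01] [0.65391841 0.45649433 2.0860235 ]
scene 11421 lid ray angle 0.745 3105 smax 0.22250713269771358
top 388 lid ray angle 0.721 115 smax 0.21142120904146106
```

View pics/s4.png

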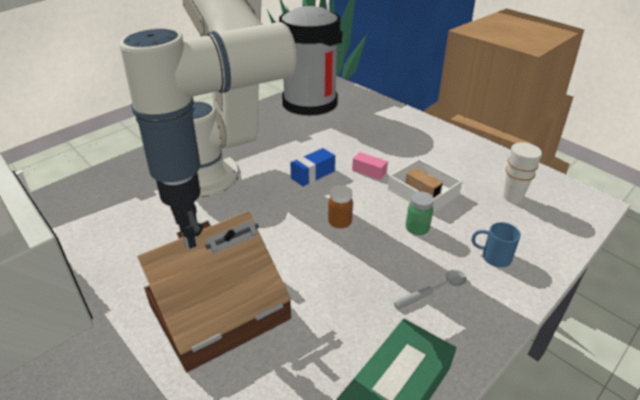

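The lid (200,270) is now at about 0.7 rad with the fingers at (190,235) near its free edge. I'll continue down the arc.

Emit:
{"name": "servo_tool", "arguments": {"increments": [[[0, 0, 0], [0, 10, 12], 0], [[0, 0, 0], [0, 18, 25], 0], [[0, 0, 0], [0, 25, 39], 0], [[0, 0, 0], [0, 32, 53], 0], [[0, 0, 0], [0, 37, 67], 0]]}}

```text
time_s: 42.35
tcp_pos: [0.4181, -0.2817, 0.1197]
ee_rot: [-3.14, -0.001, -1.717]
force: [1.5, 0.1, 0.8]
opening: 0.0001
grip_force: 0.4
```

Emit:
{"name": "servo_tool", "arguments": {"increments": [[[0, 0, 0], [0, 3, 12], 0], [[0, 0, 0], [0, 5, 24], 0], [[0, 0, 0], [0, 7, 35], 0], [[0, 0, 0], [0, 8, 44], 0], [[0, 0, 0], [0, 8, 50], 0]]}}

```text
time_s: 42.98
tcp_pos: [0.4094, -0.2802, 0.0697]
ee_rot: [3.141, -0.0, -1.716]
force: [-12.1, 15.2, 44.2]
opening: -0.0001
grip_force: 22.3
```

Emit:
{"name": "servo_tool", "arguments": {"increments": [[[0, 0, 0], [0, 0, 2], 0], [[0, 0, 0], [0, 0, 4], 0], [[0, 0, 0], [0, 0, 4], 0]]}}

```text
time_s: 43.35
tcp_pos: [0.4094, -0.2802, 0.0697]
ee_rot: [-3.14, -0.001, -1.715]
force: [-11.4, 12.3, 36.5]
opening: 0.0001
grip_force: 18.0
```

```bash
python3 - <<'E'
from c import *
s=bot.state();print(toc(s['tcp_pos']),np.degrees(s['ee_rot']),s['force'])
Q=toc(cloud(grab('scene')))
for x in (-.09,-.03,0.05,.09):
    m=(abs(Q[...,0]-x)<.008)&(abs(Q[...,1]+.09)<.02)&(Q[...,2]>.04); print(x,m.sum(),np.median(Q[...,2][m]))
m=(Q[...,2]>.105)&(Q[...,2]<.14)&(abs(Q[...,0]+.065)<.03)&(Q[...,1]>.02)&(Q[...,1]<.11); print('knob',m.sum(),np.median(Q[m],0),Q[m].min(0),Q[m].max(0))
E
```

```text
[-0.07478205 -0.01996233  0.0697326 ] [-1.79927613e+02 -7.97718192e-02 -9.82763236e+01] [-11.40558651  12.25511479  36.45418641]
-0.09 100 0.0694619651146432
-0.03 111 0.06996506194204566
0.05 129 0.07003466671368341
0.09 130 0.07016238103058176
knob 68 [-0.06018331  0.0504216   0.11946564] [-0.07269877  0.04496581  0.10531107] [-0.05540361  0.05892121  0.12835081]
```

The lid is shut: its face is flat at 70 mm. I'll back off and then push the knob, which is at chest (-65, 50).

Emit:
{"name": "servo_tool", "arguments": {"increments": [[[0, 0, 0], [0, 0, -15], 0], [[0, 0, 0], [0, -5, -33], 0], [[0, 0, 0], [-15, -10, -33], 0], [[0, 0, 0], [-30, -10, -33], 0], [[0, 0, 0], [-42, -10, -33], 0]]}}

```text
time_s: 44.02
tcp_pos: [0.425, -0.2385, 0.0976]
ee_rot: [3.14, 0.0, -1.716]
force: [-0.3, -0.9, 0.0]
opening: 0.0002
grip_force: 0.0
```

```bash
python3 - <<'E'
from c import *
s=bot.state();print(toc(s['tcp_pos']),np.degrees(s['ee_rot']),s['force'])
E
```

```text
[-0.06551188  0.02353678  0.09756192] [ 1.79905483e+02  2.47894114e-02 -9.83299784e+01] [-0.33667218 -0.87612143  0.00271476]
```

Emit:
{"name": "servo_tool", "arguments": {"increments": [[[0, 0, 0], [-8, 0, 0], 0], [[0, 0, 0], [-16, 0, 0], 0], [[0, 0, 0], [-24, 0, 0], 0], [[0, 0, 0], [-32, 0, 0], 0], [[0, 0, 0], [-39, 0, 0], 0]]}}

```text
time_s: 44.65
tcp_pos: [0.431, -0.201, 0.0983]
ee_rot: [3.141, -0.0, -1.717]
force: [0.3, -2.2, -1.2]
opening: -0.0001
grip_force: 1.1
```

Emit:
{"name": "servo_tool", "arguments": {"increments": [[[0, 0, 0], [-5, 0, 0], 0], [[0, 0, 0], [-10, 0, 0], 0], [[0, 0, 0], [-14, 0, 0], 0], [[0, 0, 0], [-14, 0, 0], 0]]}}

```text
time_s: 45.15
tcp_pos: [0.4323, -0.1942, 0.0996]
ee_rot: [3.141, -0.013, -1.715]
force: [-2.0, -32.9, -5.4]
opening: 0.0001
grip_force: 16.3
```

```bash
python3 - <<'E'
from c import *
s=bot.state();print(toc(s['tcp_pos']),np.degrees(s['ee_rot']),s['force'])
Q=toc(cloud(grab('scene')))
m=(Q[...,2]>.105)&(Q[...,2]<.128)&(abs(Q[...,0]+.065)<.03)&(Q[...,1]>.08)&(Q[...,1]<.12); print('knob',m.sum(),np.median(Q[m],0),Q[m].min(0),Q[m].max(0))
E
```

```text
[-0.06492003  0.06842682  0.09962628] [179.94589161  -0.73681759 -98.24026261] [ -2.00176959 -32.88448621  -5.44320673]
knob 36 [-0.05817196  0.08469779  0.11443214] [-0.061758    0.08027071  0.10504331] [-0.05512295  0.09257152  0.12461086]
```

Emit:
{"name": "servo_tool", "arguments": {"increments": [[[0, 0, 0], [30, 0, 0], 0], [[0, 0, 0], [60, 0, 0], 0], [[0, 0, 0], [60, 0, -60], 0], [[0, 0, 0], [60, 0, -110], 0], [[0, 0, 0], [60, 0, -110], 0]]}}

```text
time_s: 45.82
tcp_pos: [0.4271, -0.2477, 0.2131]
ee_rot: [-3.132, -0.001, -1.717]
force: [1.0, 0.1, -1.3]
opening: 0.0003
grip_force: 0.0
```

```bash
python3 - <<'E'
from c import *
s=bot.state();print(toc(s['tcp_pos']),s['force'])
for n in ('scene','wrist','top'):
    im=grab(n,n+'8.png');Q=toc(cloud(im))
    m=(Q[...,2]>.11)&(Q[...,2]<.135)&(abs(Q[...,0]+.065)<.025)&(Q[...,1]>.02)&(Q[...,1]<.13); print(n,m.sum(),np.median(Q[m],0) if m.any() else '',Q[m].min(0) if m.any() else '',Q[m].max(0) if m.any() else '')
    for x in (-.095,-.03,.09):
        k=(abs(Q[...,0]-x)<.008)&(abs(Q[...,1]+.06)<.03)&(Q[...,2]>.04); print(x,k.sum(),np.median(Q[...,2][k]) if k.any() else '')
E
```

```text
[-0.06207924  0.01478168  0.2131237 ] [ 1.00477139  0.11540178 -1.30880145]
scene 69 [-0.06097864  0.08384576  0.12303673] [-0.0722181   0.07740769  0.11030113] [-0.05537012  0.09336311  0.12985879]
-0.095 140 0.07134441900302274
-0.03 150 0.0706788391691422
0.09 204 0.070162553117537
wrist 0   
-0.095 1572 0.0709823727586146
-0.03 1587 0.07068340579030014
0.09 1410 0.07003380679139032
top 0   
-0.095 17 0.07182870044847722
-0.03 0 
0.09 0
```

View pics/wrist8.png

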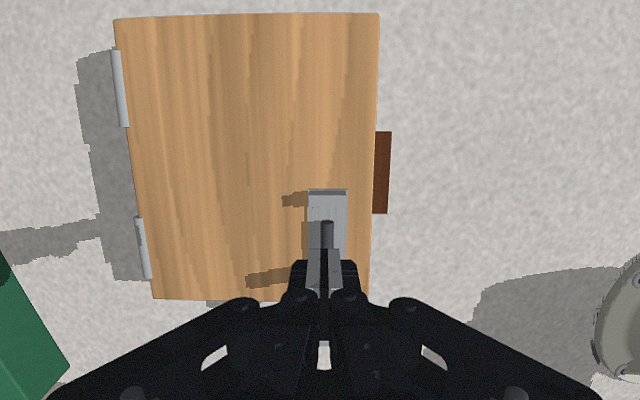

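```bash
python3 - <<'E'
import cv2
a=cv2.imread('pics/scene8.png'); cv2.imwrite('pics/s8c.png',cv2.resize(a[190:310,130:310],(780,520),interpolation=cv2.INTER_CUBIC))
E
```

```text
(no output)
```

View pics/s8c.png

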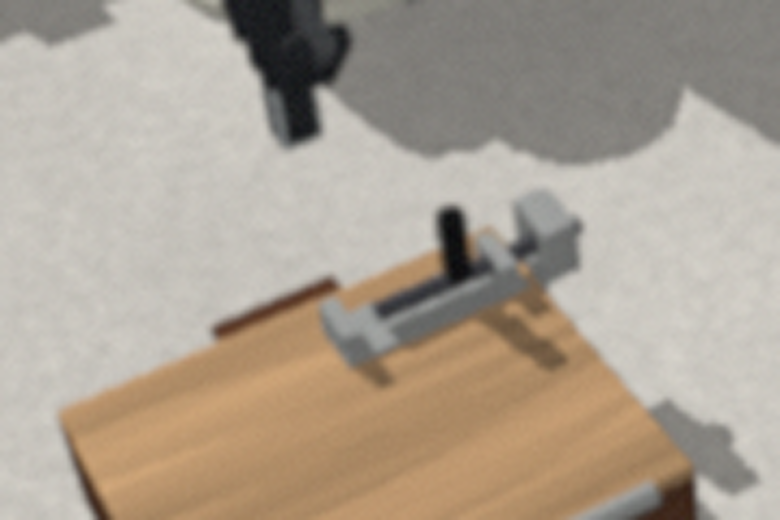

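The scene crop shows the knob (452,240) stopped just short of the end guide (500,250), with the bolt entering the keeper (548,230). It has moved only about 34 of 45 mm. I'll push again, lower on the knob and with more commanded travel.

```bash
python3 - <<'E'
from c import *
s=bot.state();t=toc(s['tcp_pos'])*1000;print(t,np.degrees(s['ee_rot']),s['force'])
Q=toc(cloud(grab('scene')))
for lo,hi in [(.1,.115),(.115,.125),(.125,.135),(.135,.145),(.145,.155),(.155,.165)]:
    m=(abs(Q[...,0]+.065)<.03)&(Q[...,1]>lo)&(Q[...,1]<hi)&(Q[...,2]>.03); q=Q[m]
    if len(q): print(lo,len(q),np.round(q.min(0),3),np.round(q.max(0),3),np.round(np.median(q,0),3))
E
```

```text
[-65.15010465  15.67964952 207.6521075 ] [ 1.79955971e+02  5.78434134e-02 -9.83673304e+01] [-0.0456951   0.40268894 -0.28387569]
0.1 264 [-0.094  0.1    0.068] [-0.035  0.115  0.62 ] [-0.051  0.107  0.092]
0.115 100 [-0.095  0.115  0.068] [-0.035  0.125  0.62 ] [-0.05   0.121  0.089]
0.125 182 [-0.092  0.125  0.06 ] [-0.035  0.135  0.618] [-0.054  0.13   0.1  ]
0.135 163 [-0.095  0.135  0.07 ] [-0.035  0.145  0.617] [-0.05   0.14   0.104]
0.145 114 [-0.094  0.145  0.071] [-0.035  0.155  0.62 ] [-0.054  0.149  0.614]
0.155 89 [-0.094  0.155  0.082] [-0.035  0.164  0.62 ] [-0.062  0.16   0.615]
```

Emit:
{"name": "servo_tool", "arguments": {"increments": [[[0, 0, 0], [-10, 0, 40], 0], [[0, 0, 0], [-25, 0, 80], 0], [[0, 0, 0], [-38, 0, 105], 0], [[0, 0, 0], [-38, 0, 114], 0], [[0, 0, 0], [-44, 0, 114], 0]]}}

```text
time_s: 46.65
tcp_pos: [0.4305, -0.2036, 0.0939]
ee_rot: [3.14, -0.0, -1.717]
force: [-0.1, 0.3, 0.6]
opening: -0.0001
grip_force: 0.0
```

Emit:
{"name": "servo_tool", "arguments": {"increments": [[[0, 0, 0], [-6, 0, 0], 0], [[0, 0, 0], [-11, 0, 0], 0], [[0, 0, 0], [-16, 0, 0], 0], [[0, 0, 0], [-21, 0, 0], 0], [[0, 0, 0], [-21, 0, 0], 0]]}}

```text
time_s: 47.28
tcp_pos: [0.4334, -0.194, 0.0974]
ee_rot: [-3.141, -0.021, -1.713]
force: [-2.1, -52.2, -6.2]
opening: 0.0002
grip_force: 26.0
```

```bash
python3 - <<'E'
from c import *
s=bot.state();print(toc(s['tcp_pos'])*1000,np.degrees(s['ee_rot']),s['force'],s['moment'])
Q=toc(cloud(grab('scene')))
m=(Q[...,2]>.11)&(Q[...,2]<.13)&(abs(Q[...,0]+.065)<.012)&(Q[...,1]>.077)&(Q[...,1]<.12); print(m.sum(),np.median(Q[m],0),Q[m].max(0))
for x in (-.095,-.03,.09):
    k=(abs(Q[...,0]-x)<.008)&(abs(Q[...,1]+.06)<.03)&(Q[...,2]>.04); print(x,k.sum(),np.median(Q[...,2][k]) if k.any() else '')
E
```

```text
[-63.87507756  68.83289038  97.44490114] [-179.94373576   -1.21379624  -98.15812814] [ -2.11619584 -52.19991841  -6.24279679] [-17.9454456    0.77147322   0.02613725]
20 [-0.05753065  0.08513344  0.11647802] [-0.05564957  0.0911877   0.12180774]
-0.095 136 0.07342688548395226
-0.03 169 0.07225755539106604
0.09 214 0.07039351789760395
```

Emit:
{"name": "servo_tool", "arguments": {"increments": [[[0, 0, 0], [30, 0, 0], 0], [[0, 0, 0], [30, 0, -50], 0], [[0, 0, 0], [30, 0, -100], 0], [[0, 0, 0], [-20, 0, -110], 0], [[0, 0, 0], [-70, 0, -110], 0]]}}

```text
time_s: 47.95
tcp_pos: [0.4451, -0.1125, 0.2066]
ee_rot: [-3.137, 0.001, -1.719]
force: [1.4, 0.2, -1.0]
opening: 0.0002
grip_force: 0.0
```

Emit:
{"name": "servo_tool", "arguments": {"increments": [[[0, 0, 0], [-40, 0, 0], 0], [[0, 0, 0], [-75, 0, 0], 0], [[0, 0, 0], [-75, 0, 0], 0], [[0, 0, 0], [-75, 0, 0], 0]]}}

```text
time_s: 48.45
tcp_pos: [0.4551, -0.0392, 0.2049]
ee_rot: [-3.141, 0.0, -1.716]
force: [-0.2, -0.4, -0.4]
opening: 0.0001
grip_force: 0.0
```

```bash
python3 - <<'E'
from c import *
s=bot.state();print(toc(s['tcp_pos'])*1000)
im=grab('wrist');Q=toc(cloud(im)); np.save('Q.npy',Q); np.save('I.npy',im['pixels'])
x,y,z=Q[...,0],Q[...,1],Q[...,2]
m=(z>.11)&(z<.135)&(abs(x+.065)<.02)&(y>.02)&(y<.11); print('knob',m.sum(),Q[m].min(0),Q[m].max(0),np.median(Q[m],0))
m=(z>.122)&(z<.132)&(abs(x+.065)<.02)&(y>.02)&(y<.11); print('knob top',m.sum(),Q[m].min(0),Q[m].max(0),np.median(Q[m],0))
print('profile along y at x=-.065')
for yy in np.arange(0,.19,.004):
    k=(abs(y-yy)<.002)&(abs(x+.065)<.004)&(z<.15); 
    if k.any(): print(round(yy,3),k.sum(),np.round(np.percentile(z[k],[5,50,95])*1000,0),end=' ; ')
m=np.isfinite(z)&(z>.06)&(z<.14)&(abs(x+.065)<.06)&(y>-.02)&(y<.19)
v,u=np.where(m);print('\nbox',u.min(),u.max(),v.min(),v.max())
c=im['pixels'][max(v.min()-10,0):v.max()+10,max(u.min()-10,0):u.max()+10]
f=min(780/c.shape[1],580/c.shape[0]);cv2.imwrite('pics/w9c.png',cv2.resize(c,None,fx=f,fy=f,interpolation=cv2.INTER_CUBIC));print(f)
for xx in (-.095,-.02,.05,.095):
    k=(abs(x-xx)<.006)&(abs(y+.05)<.04)&(z>.04);print(xx,k.sum(),np.median(z[k])*1000 if k.any() else '')
E
```

```text
[-65.57457824 225.11776951 204.92590885]
knob 118 [-0.07146512  0.09125917  0.11001127] [-0.05899417  0.09502876  0.1255976 ] [-0.06528228  0.09406553  0.1161841 ]
knob top 13 [-0.06706737  0.09383689  0.12219245] [-0.06232224  0.0947985   0.1255976 ] [-0.06469971  0.09437176  0.12350097]
profile along y at x=-.065
0.092 63 [ 90. 109. 121.] ; 0.096 187 [ 88. 100. 123.] ; 0.1 74 [88. 89. 91.] ; 0.104 68 [88. 90. 92.] ; 0.108 71 [90. 91. 93.] ; 0.112 73 [90. 92. 93.] ; 0.116 82 [88. 90. 92.] ; 0.12 71 [88. 89. 91.] ; 0.124 71 [88. 89. 91.] ; 0.128 50 [ 88.  90. 103.] ; 0.132 71 [101. 102. 103.] ; 0.136 73 [101. 102. 103.] ; 0.14 77 [101. 102. 103.] ; 0.144 78 [101. 102. 103.] ; 0.148 71 [ 89. 102. 102.] ; 0.152 55 [88. 90. 91.] ; 0.156 66 [88. 89. 91.] ; 0.16 19 [-1. 88. 91.] ; 0.164 32 [-1. -0.  1.] ; 0.168 32 [-1.  0.  1.] ; 0.172 35 [-1.  0.  1.] ; 0.176 36 [-1. -0.  1.] ; 0.18 33 [-1. -0.  1.] ; 0.184 32 [-1.  0.  1.] ; 0.188 32 [-1. -0.  2.] ; 
box 242 378 0 109
4.873949579831932
-0.095 0 
-0.02 0 
0.05 0 
0.095 0
```

View pics/w9c.png

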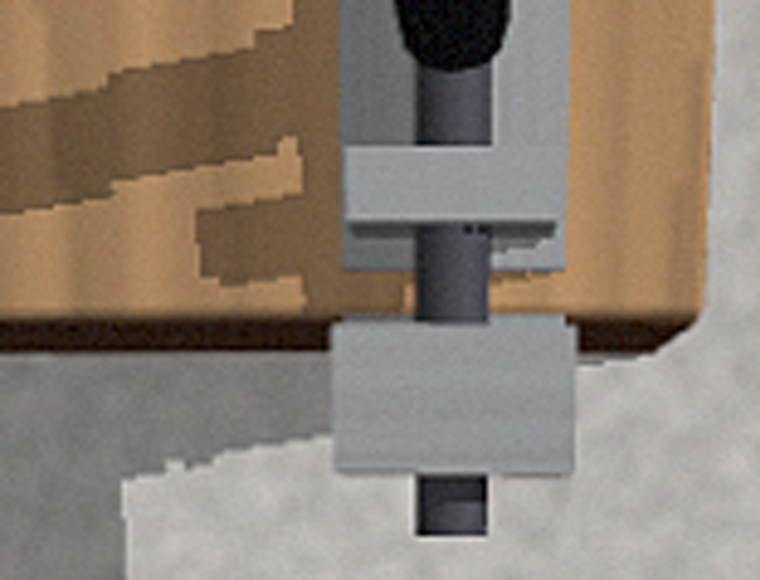

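The wrist crop shows the bolt through the keeper: its tip (450,505) sticks out about 11 mm beyond, and nothing visible blocks the knob (450,40). The stop was hard, so the bolt is probably at its limit. I'll press the lid down again, then check with one more gentle push.

Emit:
{"name": "servo_tool", "arguments": {"increments": [[[0, 0, 0], [50, 2, 0], 0], [[0, 0, 0], [100, 4, 0], 0], [[0, 0, 0], [150, 6, 0], 0], [[0, 0, 0], [200, 8, 0], 0], [[0, 0, 0], [245, 10, 0], 0]]}}

```text
time_s: 49.12
tcp_pos: [0.4084, -0.2826, 0.2047]
ee_rot: [-3.141, -0.0, -1.719]
force: [0.4, -0.4, -0.3]
opening: -0.0002
grip_force: 0.0
```

Emit:
{"name": "servo_tool", "arguments": {"increments": [[[0, 0, 0], [0, 0, 40], 0], [[0, 0, 0], [0, 0, 80], 0], [[0, 0, 0], [0, 0, 110], 0], [[0, 0, 0], [0, 0, 125], 0], [[0, 0, 0], [0, 0, 130], 0]]}}

```text
time_s: 49.75
tcp_pos: [0.4085, -0.2807, 0.0736]
ee_rot: [3.14, 0.0, -1.718]
force: [0.6, 0.2, 0.1]
opening: 0.0001
grip_force: 0.0
```

Emit:
{"name": "servo_tool", "arguments": {"increments": [[[0, 0, 0], [0, 0, 3], 0], [[0, 0, 0], [0, 0, 5], 0], [[0, 0, 0], [0, 0, 6], 0], [[0, 0, 0], [0, 0, 6], 0]]}}

```text
time_s: 50.25
tcp_pos: [0.4099, -0.2806, 0.07]
ee_rot: [-3.14, -0.001, -1.716]
force: [-2.4, 1.1, 7.3]
opening: 0.0001
grip_force: 3.9
```

```bash
python3 - <<'E'
from c import *
s=bot.state();print(toc(s['tcp_pos'])*1000,s['force'])
Q=toc(cloud(grab('scene')));x,y,z=Q[...,0],Q[...,1],Q[...,2]
for xx in (-.095,-.03,.09):
    k=(abs(x-xx)<.008)&(abs(y+.08)<.025)&(z>.04); print(xx,k.sum(),np.median(z[k]))
# bolt tip beyond keeper / in lid frame, start vs now
k=(abs(x+.065)<.01)&(y>.15)&(y<.19)&(z>.075)&(z<.1); print('tip now',k.sum(),y[k].max() if k.any() else '')
Q0=toc(np.load('sceneP.npy'));t=1.665
s0=-np.cos(t)*(Q0[...,0]-.104)+np.sin(t)*(Q0[...,2]-.062); d=np.sin(t)*(Q0[...,0]-.104)+np.cos(t)*(Q0[...,2]-.062)
for nm,S,D,Y in (('start',s0,d,Q0[...,1]),('now',.104-x,z-.062,y)):
    k=(D>.045)&(D<.068)&(abs(S-.17)<.02)&(Y>.02)&(Y<.13); print(nm,k.sum(),np.round(np.percentile(Y[k],[2,25,50,75,98]),4))
E
```

```text
[-74.2292995  -20.29747282  70.04211359] [-2.38779015  1.10834764  7.27173316]
-0.095 131 0.0696581174709826
-0.03 132 0.07004500206717662
0.09 167 0.06990607434857687
tip now 5 0.15897957747969882
start 117 [0.0443 0.0473 0.0506 0.0543 0.0587]
now 71 [0.0779 0.0807 0.084  0.0877 0.0929]
```

Emit:
{"name": "servo_tool", "arguments": {"increments": [[[0, 0, 0], [0, 0, -20], 0], [[0, 0, 0], [-5, -10, -28], 0], [[0, 0, 0], [-35, -10, -28], 0], [[0, 0, 0], [-65, -10, -28], 0], [[0, 0, 0], [-80, -10, -26], 0]]}}

```text
time_s: 50.92
tcp_pos: [0.4319, -0.2011, 0.0945]
ee_rot: [-3.141, 0.0, -1.715]
force: [0.4, -0.2, 0.0]
opening: -0.0001
grip_force: 0.0
```

Emit:
{"name": "servo_tool", "arguments": {"increments": [[[0, 0, 0], [-3, 0, 0], 0], [[0, 0, 0], [-6, 0, 0], 0], [[0, 0, 0], [-9, 0, 0], 0], [[0, 0, 0], [-11, 0, 0], 0]]}}

```text
time_s: 51.42
tcp_pos: [0.4322, -0.1947, 0.0946]
ee_rot: [3.141, -0.006, -1.716]
force: [-0.1, -19.4, -6.3]
opening: -0.0003
grip_force: 9.2
```

```bash
python3 - <<'E'
from c import *
s=bot.state();print(toc(s['tcp_pos'])*1000,s['force'],np.degrees(s['ee_rot']))
E
```

```text
[-64.97878772  67.95156404  94.58605801] [ -0.123701   -19.40368222  -6.31720944] [179.96533998  -0.31709366 -98.34409698]
```

The stop is at the same point with the lid flat. A full 45 mm from the start position would also drive the knob into the end guide. So the bolt started partly thrown and is now at its end stop. I'll retreat and verify.

Emit:
{"name": "servo_tool", "arguments": {"increments": [[[0, 0, 0], [20, 0, 0], 0], [[0, 0, 0], [40, 0, 0], 0], [[0, 0, 0], [40, 0, -50], 0], [[0, 0, 0], [40, 0, -100], 0], [[0, 0, 0], [40, 0, -130], 0]]}}

```text
time_s: 52.05
tcp_pos: [0.4273, -0.2319, 0.2271]
ee_rot: [-3.138, -0.001, -1.718]
force: [0.7, -0.5, -0.7]
opening: 0.0001
grip_force: 0.0
```

Emit:
{"name": "servo_tool", "arguments": {"increments": [[[0, 0, 0], [0, 0, 0], 0], [[0, 0, 0], [0, 0, 0], 0], [[0, 0, 0], [0, 0, 0], 0]]}}

```text
time_s: 52.42
tcp_pos: [0.4262, -0.231, 0.2232]
ee_rot: [3.139, 0.0, -1.717]
force: [0.2, 0.5, -0.5]
opening: 0.0001
grip_force: 0.0
```

```bash
python3 - <<'E'
from c import *
from m import find
Q=toc(cloud(grab('scene')));x,y,z=Q[...,0],Q[...,1],Q[...,2]
for xx in (-.095,-.03,.09):
    k=(abs(x-xx)<.008)&(abs(y+.08)<.025)&(z>.04); print(xx,k.sum(),np.median(z[k]))
k=(z>.107)&(z<.13)&(abs(x+.065)<.02)&(y>.02)&(y<.13); print('knob',k.sum(),np.round(np.percentile(y[k],[2,50,98]),4))
P=cloud(grab('top'))
m=(P[...,2]>.035)&(P[...,2]<.065)&(abs(P[...,0]-.518)<.06)&(abs(P[...,1]-.426)<.05);print('empty',m.sum(),np.median(P[m],0))
for n,(a,b) in dict(A=(.445,.15),B=(.606,.28)).items():
    m=(np.hypot(P[...,0]-a,P[...,1]-b)<.05)&(abs(P[...,2]-.1)<.008);print('jar',n,m.sum(),np.median(P[m],0) if m.any() else '')
print(bot.state()['force'],bot.state()['time_s'])
E
```

```text
-0.095 111 0.06970671712903265
-0.03 130 0.0698458994713616
0.09 168 0.07012684227851496
knob 70 [0.0773 0.0844 0.0926]
empty 646 [0.51426341 0.4204742  0.05102625]
jar A 366 [0.44373253 0.14980494 0.09999644]
jar B 355 [0.60594869 0.27957143 0.10031724]
[-0.00859527  0.35428321  0.11192766] 52.525
```

```bash
python3 -c "
from station import bot
print(bot.hand_in())"
```

```text
the job is handed in; nothing more can be done
None
```

I handed the job in at about 52.5 s, and the hand-in gave no pass/fail result: the empty sleeve is in the basket, all four full sleeves are in the chest, the lid is flat shut, both jars are standing, and the bolt is through its keeper at a hard stop. I measured only about 34 mm of bolt travel, so I inferred rather than confirmed that it started about 11 mm out and is now fully home.

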